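Refit the lid of a battery charger and pin its hinge

TASK

Put the loose lid back on the red battery charger, its hinge barrel between the two barrels on the case, and let go of it. The case's hinge leaf is slack in its slots and may sit too high or too low: find its hole with the headed pin that lies in a V-block, bring the leaf into line, and push the pin from the open left end through all three barrels until its head is home, without forcing it. Leave the rest of the bench as it is.

Things in the scene. Friction and masses are not known exactly. Their poses are not given: they have to be found in the camera images.
- charger: red sheet-steel battery charger, fixed on the bench: case 180 (x) x 120 (y) x 125 mm high, open on top, walls 5 mm. Origin: centre of its underside, z up. Its instrument panel looks along -x; the slack hinge leaf is on its rear (+x) wall and carries two steel barrels, 24 mm outside, bore 11.6 mm, axis parallel to y at x=105 mm, z=127.5 mm once it is in line with the seated lid's barrel
- rim (a point): centre of the case's open top at rim height (charger x=0, y=0, z=125 mm), where the lid's origin comes to lie, lid axes parallel to the charger's, with 1.5 mm of play each way in x and y; axes as the charger's
- mouth (a point): centre of the outer end of the left case barrel as it will be when in line (charger x=105, y=62, z=127.5 mm). That barrel reaches from y=24 to 62, open at both ends; the pin goes in along the charger's -y and the underside of its head ends here. The end stands 2 mm past the case's side wall. Fixed to the case, axes as the charger's: it does not show where the leaf is
- hinge_mid (a point): point of the hinge axis as it will be when in line, midway between the case barrels (charger y=0), where the middle of the lid's barrel belongs. The leaf with both case barrels starts anywhere from 8.5 mm below to 8.5 mm above this line, not measured; its x is true. It slides up and down when pushed with 1 to 2 N and stays where it is left
- blind (a point): point on the hinge axis, when in line, in the right case barrel (charger y=-42 mm; the barrel reaches from y=-24 to -60, outer end closed). A sprung steel ball, the catch, stands into the bore here from above: from tip at the ball to home the pin goes stiff, 5 to 15 N, and is then held
- lid: loose red lid: plate 180 (x) x 120 (y) x 5 mm, 0.3 to 0.5 kg. Origin: centre of the plate's underside, z up. Its own hinge barrel (40 mm long, 24 mm outside, bore 11.6) is at x=+105, z=+2.5 mm, y=-20 to 20, goes between the case's barrels with 4 mm to spare at each end and meets them 16 to 33 mm above the seat, as the leaf sits
- lid_under (a point): point 14 mm under the lid's origin, at the level of the ends of its four rubber locating plugs. The plugs are 12 mm thick, tapered to 6 mm, at the lid's corners, and drop inside the case's walls with 1.5 mm play; the lid starts lying on them on the bench
- lid_handle (a point): middle of the lid's bow handle: a straight bar 10 mm thick and 56 mm long along the lid's y, at x=6, z=34 mm of the lid; axes as the lid's
- lid_barrel (a point): middle of the lid's barrel, on its axis; axes as the lid's
- pin: bare steel hinge pin, about 90 g: shank 10 mm thick, 115 mm long, flat round head 18 mm across and 8 mm long (x=-8 to 0), last 5 mm tapered to a flat 7 mm tip. Origin: on the axis at the underside of the head; x runs along the shank to the tip. It starts level in the V-block, which bears it from about x=34 to 70 mm, axis 42 mm above the bench, both ends free
- pin_tip (a point): end of the pin's tapered tip (x=115 mm of the pin)
- vblock: steel V-block carrying the pin, fixed: 50 (x) x 36 (y, along the groove) x 50 mm high, 90 degree groove 15 mm deep. Origin: centre of its underside
- vblock_b: the twin V-block, fixed, same size, with the bolt on it
- bolt: bystander: M10 hexagon bolt, dark steel, shank 60 mm, hexagon head 17 mm across flats. Origin under its head, x along the shank
- hammer: bystander: hammer lying on the bench, 260 mm long
- driver_a: bystander: screwdriver, 200 mm long
- driver_b: bystander: shorter screwdriver, 170 mm long
- spanner: bystander: flat spanner, 180 mm long
- screw_jar: bystander: glass jar with steel cap, 54 mm across, 65 mm high
- pump: bystander: aluminium pump off an engine, about 110 mm long, 100 mm high

How it is judged (in metres and radians):
On the way, in this order (a step that is already met when the one before it is completed fails the run):
1. the lid lies seated on the case, its barrel between the case's barrels, and has been let go (distance between lid_barrel and hinge_mid below 0.005 m and z of lid in the frame of charger below 0.128 m and angle between lid's own z axis and vertical below 0.04 rad and contact force between the fingers and lid below 0.3 N), for 0.2 s.
2. the pin's tip has passed through the lid's barrel into the blind barrel (y of pin_tip in the frame of charger between -0.06 and -0.026 m and angle between the x axis of pin and the y axis of charger, either way round below 0.06 rad and distance between lid_barrel and hinge_mid below 0.005 m), for 0.1 s.
At the end, for the whole second after the job is handed in: the pin is through all three barrels in line with the hinge (head within 5 mm of its place at the mouth, no more than 2.5 mm from home, axis within 0.04 rad); the lid lies level on the case (under 3 mm above the rim, 0.04 rad), its barrel within 5 mm of its place; both at rest (distance between pin and mouth below 0.005 m and y of pin in the frame of charger below 0.0645 m and angle between the x axis of pin and the y axis of charger, either way round below 0.04 rad and y of pin_tip in the frame of charger below -0.045 m and distance between lid_barrel and hinge_mid below 0.005 m and z of lid in the frame of charger below 0.128 m and angle between lid's own z axis and vertical below 0.04 rad and linear speed of each of pin, lid below 0.02 m/s); the robot touches nothing.
It fails at once if the pin is forced: more than 50 N between pin and charger or pin and lid (contact force between pin and charger above 50 N or contact force between pin and lid above 50 N).
It fails at once if a bystander is shifted by more than 40 mm (distance of any of bolt, hammer, driver_a, driver_b, spanner, screw_jar, pump from where it was at the start of the episode above 0.04 m).
It also fails if it takes over 72 s, if anything falls off the work surface, if the arm or the gripper's body presses on something with over 40 N, if the wrist force passes 120 N, or if a joint passes its speed limit or range.

ROBOT

A 7-joint arm with a two-finger parallel gripper is mounted at the origin on the work surface. World frame = base frame: x ahead of the robot, y to its left, z up, the work surface at z = 0. Lengths are in mm, angles in rad, forces in N, time in s.
With the tool pointing down it reaches from about 400 to 875 mm from the base axis. Payload 4.4 kg.
Tool frame: the origin (TCP) lies on the centre line of the jaws, within the pads' length; the fingertips stand 8 mm ahead of it and the grasp point (between the pads) lies 11 mm behind it; x points along the fingers, z is the direction in which the jaws open and shut, and the axes are right-handed (so a half turn about x gives the same grasp; the last joint's range is limited). The gripper opens to 85 mm and grips with 20 to 120 N. Pads are 22 mm wide; open, the fingers measure 114 mm over their backs; the gripper's body (76 mm by 85 mm) begins 54 mm behind the grasp point. The pads swing forward as they close: fully open they stand 13 mm farther back than shut.
Start: joints at [-1.251, 0.628, 0.038, 1.517, -0.027, 0.996, -0.02], TCP at [244.573, 602.248, 217.113] pointing down, gripper open.
Joint ranges: [-3.06, 3.06], [-0.37, 2.12], [-1.25, 1.32], [0.18, 2.47], [-1.1, 4.24], [0.23, 1.98], [-2.94, 2.94]. Speed limits (rad/s): [2.57, 2.57, 3.14, 3.14, 3.14, 3.14, 3.14].

INTERFACE

Orientations are given as [roll, pitch, yaw] about the fixed x, y, z axes, in that order (R = Rz(yaw) Ry(pitch) Rx(roll)).
In Python, from cell import ctrl, get_image, camera_params gives the robot as it stands. The module is installed in compiled form; this text tells all that it offers.
- The arm moves only by the shell command python3 -m handwheel 'ROWS'. ROWS is text: rows parted by semicolons, each of 7 numbers parted by spaces: the opening, from -1 (shut) to 1 (fully open), then the shift along the tool's x, y, z in mm, then the turn, a rotation vector about the tool's x, y, z in rad. In form: grip x y z wx wy wz; .... A call has 1 to 10 rows; each row shifts and turns the pose as measured when the row begins, along the tool's axes as they then stand; what a row does not reach is not made up. A row lasts 1/10 s, in which the tool goes at most 50 mm and 8.59 degrees, less where a joint would pass 70% of its speed; a pose out of reach is approached as far as the arm can. A call with a gripper value outside its range is refused whole. The fingers move at their own pace and stop on an object; the grip force is fixed at half the most. Time passes only in rows, so rows that do not move let the fingers close. It gives the time, the measured TCP pose, the force and the opening at its end, in the units of the state.
- ctrl.read_state(): the state, without advancing time (a new reading comes with each control period).
- get_image(name): name is "scene" or "top" or "wrist"; returns the picture (384x512x3 uint8, blue, green, red); there is no depth.
- camera_params(name): a dict with "fx", "fy", "cx", "cy" (pixels), "k1" (the pictures are not rectified: a ray, as slopes to the right and down, at radius r is drawn at 1 + k1 r^2 times it, then the intrinsics apply), "eye" and "orientation" of the camera in the world. Camera axes: x right, y up, looking along -z (the intrinsics and any distortion apply to the point x, -y, -z); pixel columns grow to the right and rows downward; lengths in mm; the calibration is good to about 2 mm. A picture is of the moment at which its call begins: read the wrist's pose just before it. camera_params takes no time and is no camera call; for the wrist camera it gives the pose at the moment of the call.
- ctrl.finish_job(): hands the job in, once; it reports no verdict.
The state is a dict: "clock": time; "qpos": joint angles; "qd": joint speeds; "tau": joint torques, N m; "eef_pos": TCP position; "tool_rot": TCP orientation; "force": force on the tool from outside, world axes, zero at the start; "torque": the same for the moment, N m; "width": finger opening in mm.
Only numpy, scipy, OpenCV 4.12 (cv2) and the standard library are available. Lean on these libraries where they do the work, as an engineer would, in place of code of your own. Each camera call takes 0.05 s, during which the arm holds its last target.

## Working session

There is one attempt and no reset: what is moved stays moved. The work goes in short steps, Python scripts to look and compute and a shell command to move; the robot and the scene stay as the last step left them, time stands still between calls to the robot, and variables do not carry over. Pictures are saved under pics/ and viewed, and the job is handed in when it is done.

```bash
mkdir -p pics; ls; python3 - <<'E'
from cell import ctrl,get_image,camera_params
import cv2
s=ctrl.read_state();print(s)
for n in("scene","top","wrist"):
    p=camera_params(n);print(n,p)
    cv2.imwrite(f"pics/{n}0.png",get_image(n))
E
```

```text
pics
{'clock': 0.0, 'qpos': array([-1.25078424,  0.62932566,  0.03843244,  1.51839662, -0.02702275,
        0.99631956, -0.02001846]), 'qd': array([-0.00010902, -0.00035159,  0.00024582,  0.00019302,  0.00041474,
       -0.00138127, -0.00021688]), 'tau': array([-6.54337418e-04, -5.63398218e+01,  1.22545637e+00, -1.93438482e+01,
        1.08784102e-02,  1.05635799e-02,  2.00705671e-05]), 'eef_pos': array([244.31139958, 601.61101729, 216.19306884]), 'tool_rot': array([-3.14128029,  1.56886455, -1.95631983]), 'force': array([-0.26749015, -0.47544622, -0.4233066 ]), 'torque': array([0.03319155, 0.0268627 , 0.03012472]), 'width': 85.17752866377772}
scene {'fx': 360.24047073219293, 'fy': 360.24047073219293, 'cx': 252.3963794422846, 'cy': 191.29874045004928, 'k1': -0.021272128456610296, 'eye': array([1081.50212297,  229.03219063,  785.54166041]), 'orientation': array([0.71992107, 0.01439656, 2.05957224])}
top {'fx': 356.64674140632576, 'fy': 356.64674140632576, 'cx': 255.65735791853848, 'cy': 195.47148241352954, 'k1': -0.00618499472559363, 'eye': array([ 416.68918689,  -32.60613214, 1151.73064251]), 'orientation': array([ 0.10684508, -0.01322752, -1.59314066])}
wrist {'fx': 333.3084181745604, 'fy': 333.3084181745604, 'cx': 258.8296561373284, 'cy': 201.32472636080283, 'k1': 0.007927962509916843, 'eye': array([180.24654641, 628.2876141 , 372.62788743]), 'orientation': array([-0.27790628,  0.00236978,  1.18375504])}
```

View pics/scene0.png

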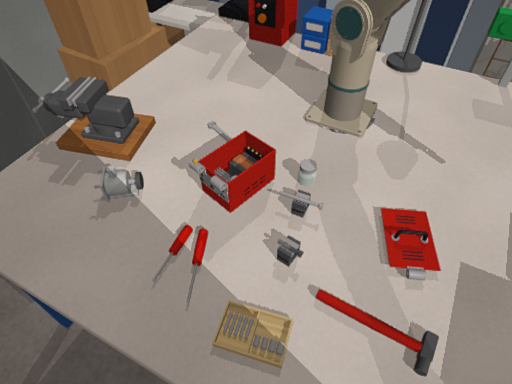

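View pics/top0.png

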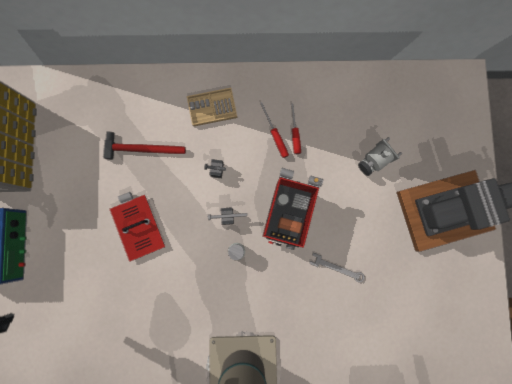

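View pics/wrist0.png

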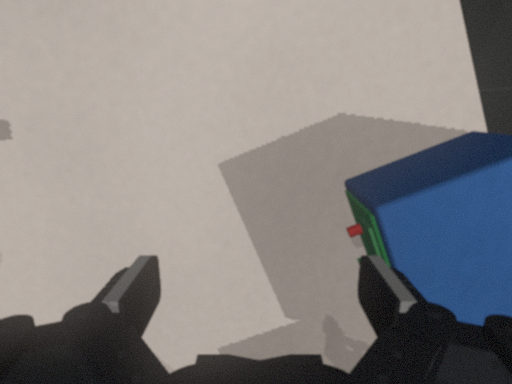

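```bash
cat > h.py <<'E'
import numpy as np,cv2
from scipy.spatial.transform import Rotation as R
from cell import ctrl,get_image,camera_params
def rot(o): return R.from_euler('xyz',o)
def ray(p,u,v):
    # undistort
    x=(u-p['cx'])/p['fx'];y=(v-p['cy'])/p['fy'];a,b=x,y
    for _ in range(10):
        r=a*a+b*b;a=x/(1+p['k1']*r);b=y/(1+p['k1']*r)
    return np.array(p['eye']),rot(p['orientation']).apply([a,-b,-1])
def plane(p,u,v,z):
    e,d=ray(p,u,v);return e+d*(z-e[2])/d[2]
def proj(p,X):
    c=rot(p['orientation']).inv().apply(np.atleast_2d(X)-p['eye'])
    x=c[:,0]/-c[:,2];y=-c[:,1]/-c[:,2];r=x*x+y*y;k=1+p['k1']*r
    return np.c_[p['cx']+p['fx']*x*k,p['cy']+p['fy']*y*k]
def tri(obs):
    A=np.zeros((3,3));b=np.zeros(3);L=[]
    for p,u,v in obs:
        e,d=ray(p,u,v);d/=np.linalg.norm(d);P=np.eye(3)-np.outer(d,d);A+=P;b+=P@e;L.append((e,d))
    X=np.linalg.solve(A,b);return X,[np.linalg.norm(np.cross(X-e,d)) for e,d in L]
def st():
    s=ctrl.read_state();print('t',round(s['clock'],2),'pos',s['eef_pos'].round(1),'rot',s['tool_rot'].round(3),'F',s['force'].round(1),'T',s['torque'].round(2),'w',round(s['width'],1),'q',s['qpos'].round(2));return s
def rows(target,Rt):
    """tool-frame shift and rotvec from now to target pose"""
    s=ctrl.read_state();R0=rot(s['tool_rot'])
    print('shift',R0.inv().apply(np.array(target)-s['eef_pos']).round(1),'turn',(R0.inv()*Rt).as_rotvec().round(3))
E
python3 - <<'E'
import cv2
t=cv2.imread('pics/top0.png');s=cv2.imread('pics/scene0.png')
cv2.imwrite('pics/t_lid.png',cv2.resize(t[180:270,95:215],None,fx=6,fy=6,interpolation=2))
cv2.imwrite('pics/t_ch.png',cv2.resize(t[155:255,200:330],None,fx=6,fy=6,interpolation=2))
cv2.imwrite('pics/s_ch.png',cv2.resize(s[120:220,190:330],None,fx=5.5,fy=5.5,interpolation=2))
cv2.imwrite('pics/s_lid.png',cv2.resize(s[195:285,370:450],None,fx=6.5,fy=6.5,interpolation=2))
E
```

```text
(no output)
```

View pics/t_lid.png

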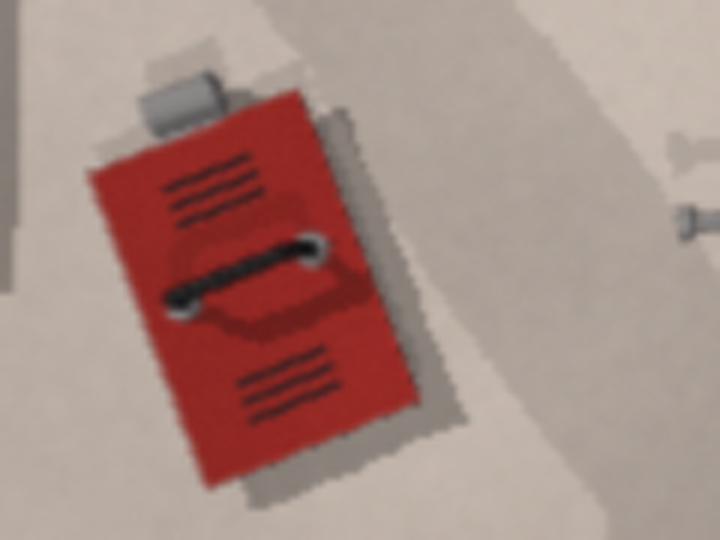

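View pics/t_ch.png

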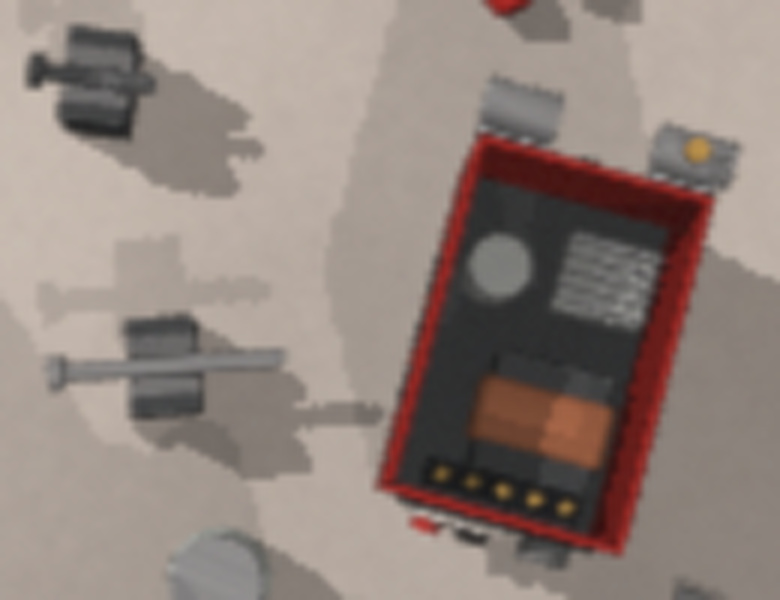

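View pics/s_ch.png

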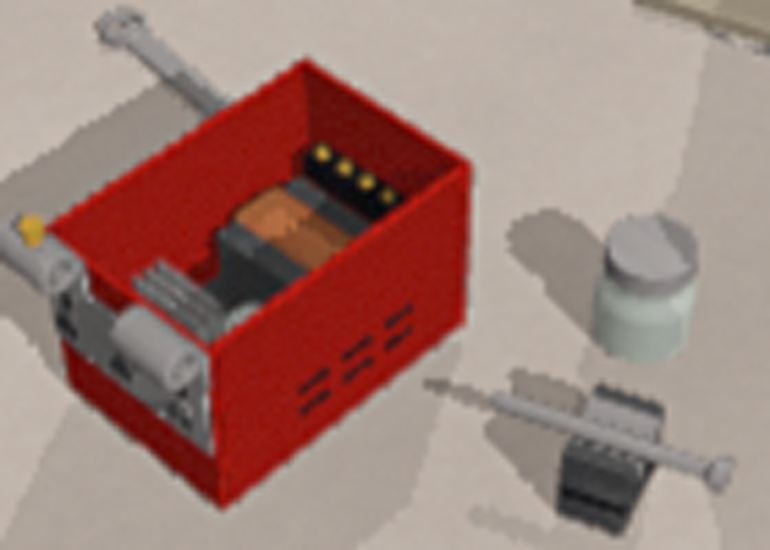

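View pics/s_lid.png

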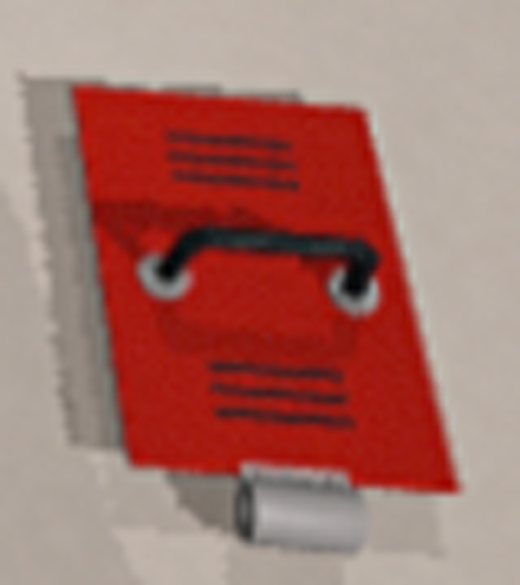

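```bash
cat >> h.py <<'E'
def fit_rect(P,Q):
    """2D rigid fit: body pts Q -> world P; returns origin, yaw, resid"""
    P=np.array(P)[:,:2];Q=np.array(Q,float);pm=P.mean(0);qm=Q.mean(0)
    a=(P-pm);b=(Q-qm);th=np.arctan2((b[:,0]*a[:,1]-b[:,1]*a[:,0]).sum(),(b*a).sum())
    M=np.array([[np.cos(th),-np.sin(th)],[np.sin(th),np.cos(th)]])
    o=pm-M@qm;return o,th,np.linalg.norm(P-(o+Q@M.T),axis=1)
E
python3 - <<'E'
from h import *
p=camera_params('top');s=camera_params('scene')
def f(l,ox,oy,k): return [((a+.5)/k-.5+ox,(b+.5)/k-.5+oy) for a,b in l]
# order rear-left(+x,+y), rear-right, front-right, front-left in body
Q=[(90,60),(90,-60),(-90,-60),(-90,60)]
c=f([(478,135),(713,198),(622,553),(378,487)],200,155,6)
P=[plane(p,u,v,125) for u,v in c];print(np.array(P).round(1));print('ch top',fit_rect(P,Q))
# scene: rear-left corner, rear-right , front-right, front-left
c=f([(213,348),(45,235),(305,60),(470,163)],190,120,5.5)
P=[plane(s,u,v,125) for u,v in c];print('ch scene',fit_rect(P,Q))
c=f([(88,172),(299,90),(420,404),(209,490)],95,180,6)
P=[plane(p,u,v,19) for u,v in c];print('lid top',fit_rect(P,Q))
c=f([(461,492),(131,465),(72,86),(362,108)],370,195,6.5)
P=[plane(s,u,v,19) for u,v in c];print('lid scene',fit_rect(P,Q))
# pin head end centre, tip
for nm,pp,l in(('top',p,f([(47,374),(285,356)],200,155,6)),('scene',s,f([(722,475),(428,383)],190,120,5.5))):
    P=[plane(pp,u,v,42) for u,v in l];print('pin',nm,np.array(P).round(1),np.linalg.norm(P[0]-P[1]))
for nm,pp,l in(('handle top',p,f([(180,297),(310,246)],95,180,6)),('scene',s,f([(195,240),(365,250)],370,195,6.5))):
    P=[plane(pp,u,v,14+34) for u,v in l];print(nm,np.array(P).round(1),np.mean(P,0))
E
```

```text
[[ 578.9 -118.6  125. ]
 [ 545.7 -231.8  125. ]
 [ 376.3 -181.3  125. ]
 [ 410.2  -65.9  125. ]]
ch top (array([ 477.79230465, -149.38865745]), np.float64(-0.2927169484505107), array([2.4422073 , 1.38315123, 2.06451442, 1.237631  ]))
ch scene (array([ 479.95758084, -147.95472282]), np.float64(-0.276943050270985), array([6.38444011, 3.38994264, 3.31654564, 3.39432198]))
lid top (array([444.01735526, 326.37267435]), np.float64(0.37012833200222023), array([0.74614506, 1.74158408, 1.14627447, 1.91599625]))
lid scene (array([447.55950026, 328.47433657]), np.float64(0.37919319424866477), array([1.25436621, 1.02412442, 1.18637363, 1.26968356]))
pin top [[471.6 101.3  42. ]
 [478.2 -22.   42. ]] 123.45524770909006
pin scene [[473.3  98.5  42. ]
 [485.1 -53.4  42. ]] 152.32644223885933
handle top [[439.4 354.7  48. ]
 [464.  288.7  48. ]] [451.7189225  321.71917465  48.        ]
scene [[465.3 301.4  48. ]
 [440.4 359.7  48. ]] [452.84050592 330.53274788  48.        ]
```

```bash
cat >> h.py <<'E'
def down(yaw):
    """tool x down, tool z along world heading yaw"""
    z=np.array([np.cos(yaw),np.sin(yaw),0]);x=np.array([0,0,-1.]);y=np.cross(z,x)
    return R.from_matrix(np.c_[x,y,z])
E
python3 - <<'E'
from h import *
s=st();print(rot(s['tool_rot']).as_matrix().round(2))
for y in(.372,.372-np.pi): rows((451,329,200),down(y))
E
```

```text
t 0.15 pos [244.4 601.8 216.4] rot [ 3.141  1.569 -1.957] F [ 0.5 -0.5  0.1] T [0.01 0.01 0.  ] w 85.5 q [-1.25  0.63  0.04  1.52 -0.03  1.   -0.02]
[[-0.   -0.93  0.38]
 [-0.    0.38  0.93]
 [-1.    0.   -0.  ]]
shift [  16.7 -294.1 -175. ] turn [ 0.813 -0.001  0.001]
shift [  16.7 -294.1 -175. ] turn [-2.329e+00 -1.000e-03 -2.000e-03]
```

```bash
cat >> h.py <<'E'
def plan(target,Rt,n,g):
    s=ctrl.read_state();R0=rot(s['tool_rot']);rv=(R0.inv()*Rt).as_rotvec();d=np.array(target)-s['eef_pos']
    print('step %.1f mm %.3f rad'%(np.linalg.norm(d)/n,np.linalg.norm(rv)/n))
    print('; '.join(' '.join('%g'%x for x in [g,*(R0*R.from_rotvec(rv*i/n)).inv().apply(d/n).round(1),*(rv/n).round(3)]) for i in range(n)))
E
python3 - <<'E'
from h import *
plan((451,329,210),down(.372),9,1)
E
```

```text
step 38.0 mm 0.090 rad
1 0.7 -32.7 -19.4 0.09 -0 0; 1 0.7 -34.3 -16.4 0.09 -0 0; 1 0.7 -35.6 -13.3 0.09 -0 0; 1 0.7 -36.7 -10 0.09 -0 0; 1 0.7 -37.4 -6.6 0.09 -0 0; 1 0.7 -37.9 -3.2 0.09 -0 0; 1 0.7 -38 0.2 0.09 -0 0; 1 0.7 -37.8 3.6 0.09 -0 0; 1 0.7 -37.4 7 0.09 -0 0
```

```bash
python3 -m handwheel '1 1 -33 -19 .09 0 0; 1 1 -34 -16 .09 0 0; 1 1 -36 -13 .09 0 0; 1 1 -37 -10 .09 0 0; 1 1 -37 -7 .09 0 0; 1 1 -38 -3 .09 0 0; 1 1 -38 0 .09 0 0; 1 1 -38 4 .09 0 0; 1 1 -37 7 .09 0 0; 1 0 0 0 0 0 0'
python3 - <<'E'
from h import *
s=st();plan((451,329,210),down(.372),3,1)
p=camera_params('wrist');print(p['eye'],p['orientation']);cv2.imwrite('pics/w1.png',get_image('wrist'))
E
```

```text
clock: 1.15
eef_pos: [453.5, 318.2, 203.3]
tool_rot: [-2.831, 1.566, -2.485]
force: [-0.9, -0.4, 0.6]
width: 85.7
t 1.15 pos [453.5 318.2 203.3] rot [-2.831  1.566 -2.485] F [-0.9 -0.4  0.6] T [-0.01 -0.02  0.  ] w 85.7 q [-0.84  0.52  0.27  1.81 -0.18  0.84 -0.14]
step 4.3 mm 0.009 rad
1 -2.3 3.7 0.4 -0.009 -0.002 0.001; 1 -2.3 3.7 0.5 -0.009 -0.002 0.001; 1 -2.3 3.7 0.5 -0.009 -0.002 0.001
[430.8491911  384.34381016 359.47970822] [-0.28013814  0.0057479   0.34466268]
```

View pics/w1.png

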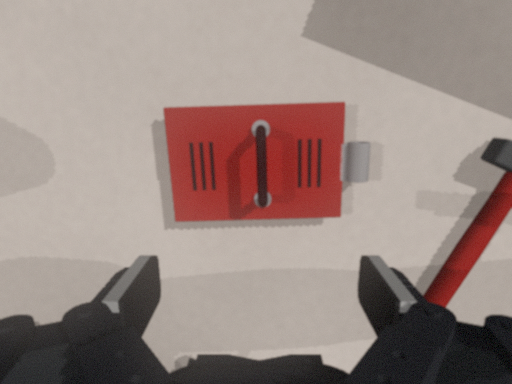

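```bash
cat >> h.py <<'E'
def red(im): 
    h=cv2.cvtColor(im,cv2.COLOR_BGR2HSV);m=((h[...,0]<8)|(h[...,0]>172))&(h[...,1]>130)&(h[...,2]>60)
    return m.astype(np.uint8)*255
E
python3 - <<'E'
from h import *
im=cv2.imread('pics/w1.png');s=st();p=camera_params('wrist')
m=red(im);n,l,stt,c=cv2.connectedComponentsWithStats(m);print(stt[1:][stt[1:,4]>500])
i=1+np.argmax(stt[1:,4]*(stt[1:,0]<300)*(stt[1:,0]>100));mm=cv2.morphologyEx((l==i).astype(np.uint8),cv2.MORPH_CLOSE,np.ones((9,9)))
cn=max(cv2.findContours(mm,0,1)[0],key=cv2.contourArea)
W=np.array([plane(p,u,v,19)[:2] for u,v in cn[:,0]],np.float32)
(r)=cv2.minAreaRect(W);print(r)
q=cv2.boxPoints(cv2.minAreaRect(cn));ap=cv2.approxPolyDP(cn,8,True)[:,0];print(ap)
P=np.array([plane(p,u,v,19) for u,v in ap]);print(P.round(1))
for a in [(262,125),(263,206)]: print(plane(p,*a,48).round(1))
for a in [(369,143),(368,181)]: print('brl',plane(p,*a,16.5).round(1))
print(proj(p,[s['eef_pos']]))
E
```

```text
t 1.2 pos [451.5 321.1 203.1] rot [ 3.003  1.565 -2.93 ] F [0.5 0.6 0.1] T [ 0.06  0.02 -0.01] w 85.3 q [-0.84  0.52  0.27  1.8  -0.18  0.84 -0.14]
[[  165   103   179   118 17982]
 [  424   172    88   136  3324]]
((443.401611328125, 330.79315185546875), (177.15098571777344, 117.0074691772461), 21.781164169311523)
[[343 103]
 [165 109]
 [176 219]
 [338 215]]
[[503.  417.   19. ]
 [340.8 351.9  19. ]
 [382.8 245.4  19. ]
 [544.9 309.7  19. ]]
[435.2 371.7  48. ]
[462.8 299.6  48. ]
brl [544.2 390.6  16.5]
brl [560.1 354.4  16.5]
[[258.49525382 248.55913018]]
```

```bash
cat >> h.py <<'E'
import pickle
def snap(cam,name):
    p=camera_params(cam);s=ctrl.read_state();im=get_image(cam);cv2.imwrite(f'pics/{name}.png',im);pickle.dump((p,s),open(f'pics/{name}.pkl','wb'));return im,p
def load(name): return cv2.imread(f'pics/{name}.png'),pickle.load(open(f'pics/{name}.pkl','rb'))[0]
E
python3 - <<'E'
from h import *
p=camera_params('wrist');print(p['eye']);p['eye']=np.array([430.849,384.344,359.48]);p['orientation']=np.array([-0.28013814,0.0057479,0.34466268])
P=[plane(p,u,v,19) for u,v in [(343.5,216.5),(341,219)][:0]+[(345,102.5),(341.5,216.5),(174.5,221),(165,108)]]
print(np.array(P).round(1));print(fit_rect(P,[(90,60),(90,-60),(-90,-60),(-90,60)]))
for a in [(262,125),(263,206)]: print(plane(p,*a,48).round(1))
E
```

```text
[428.85798197 386.84010949 359.52395262]
[[507.3 414.6  19. ]
 [551.4 305.7  19. ]
 [383.7 239.6  19. ]
 [343.  350.1  19. ]]
(array([446.36594054, 327.50447603]), np.float64(0.3728900647736328), array([1.83657642, 1.3976555 , 1.05127779, 2.31856872]))
[437.7 368.5  48. ]
[464.9 296.3  48. ]
```

```bash
python3 - <<'E'
from h import *
st();plan((452,329.7,38),down(.373),6,1)
E
```

```text
t 1.2 pos [451.5 321.1 203.1] rot [ 3.003  1.565 -2.93 ] F [0.5 0.6 0.1] T [ 0.06  0.02 -0.01] w 85.3 q [-0.84  0.52  0.27  1.8  -0.18  0.84 -0.14]
step 27.6 mm 0.004 rad
1 27.5 1.3 0.7 -0.004 -0.001 -0; 1 27.5 1.3 0.7 -0.004 -0.001 -0; 1 27.5 1.3 0.7 -0.004 -0.001 -0; 1 27.5 1.3 0.7 -0.004 -0.001 -0; 1 27.5 1.3 0.6 -0.004 -0.001 -0; 1 27.5 1.3 0.6 -0.004 -0.001 -0
```

```bash
python3 -m handwheel '1 28 1.5 1 -.005 0 0; 1 28 1.5 1 -.005 0 0; 1 28 1.5 1 -.005 0 0; 1 28 1.5 1 -.005 0 0; 1 20 1 0 -.005 0 0; 1 5 0 0 0 0 0; 1 0 0 0 0 0 0'
python3 - <<'E'
from h import *
st();plan((452,329.7,38),down(.373),1,1)
E
```

```text
clock: 1.9
eef_pos: [447.1, 339.7, 61.8]
tool_rot: [2.054, 1.56, 2.446]
force: [0.2, -0.7, -0.3]
width: 85.4
t 1.9 pos [447.1 339.7  61.8] rot [2.054 1.56  2.446] F [ 0.2 -0.7 -0.3] T [-0.   -0.01 -0.01] w 85.4 q [-0.81  0.73  0.18  1.9  -0.25  0.54 -0.07]
step 26.3 mm 0.022 rad
1 23.7 -11.4 0.9 0.019 -0.005 -0.01
```

```bash
python3 -m handwheel '1 8 -6 0.5 .01 -.003 -.005; 1 8 -6 .5 .01 -.003 -.005; 1 5 0 0 0 0 0; 1 0 0 0 0 0 0'
python3 - <<'E'
from h import *
st();plan((452,329.7,38),down(.373),1,1)
E
```

```text
clock: 2.3
eef_pos: [454.0, 330.0, 41.8]
tool_rot: [0.067, 1.565, 0.438]
force: [-1.3, 0.7, 0.9]
width: 85.5
t 2.3 pos [454.  330.   41.8] rot [0.067 1.565 0.438] F [-1.3  0.7  0.9] T [ 0.02 -0.01 -0.02] w 85.5 q [-0.79  0.76  0.17  1.91 -0.26  0.48 -0.06]
step 4.3 mm 0.006 rad
1 3.8 0.4 -2 -0.002 0.006 -0
```

```bash
python3 -m handwheel '1 3.5 0 -2 0 .005 0; -1 0 0 0 0 0 0; -1 0 0 0 0 0 0; -1 0 0 0 0 0 0; -1 0 0 0 0 0 0; -1 0 0 0 0 0 0; -1 0 0 0 0 0 0'
python3 - <<'E'
from h import *
st()
E
```

```text
clock: 3.0
eef_pos: [453.0, 329.9, 39.2]
tool_rot: [0.436, 1.568, 0.807]
force: [-0.1, -0.4, 0.1]
width: 0.0
t 3.0 pos [453.  329.9  39.2] rot [0.436 1.568 0.807] F [-0.1 -0.4  0.1] T [-0.01  0.05 -0.03] w 0.0 q [-0.79  0.76  0.17  1.91 -0.26  0.48 -0.06]
```

Width 0: the bar was missed; look.

```bash
python3 - <<'E'
from h import *
snap('wrist','w2');im,_=snap('scene','s2');cv2.imwrite('pics/s2c.png',cv2.resize(im[170:290,330:490],None,fx=5,fy=5,interpolation=2))
E
```

```text
(no output)
```

View pics/w2.png

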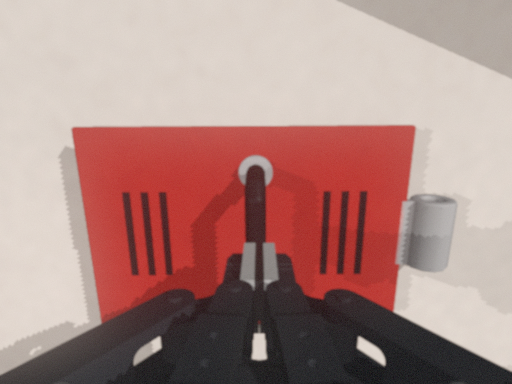

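View pics/s2c.png

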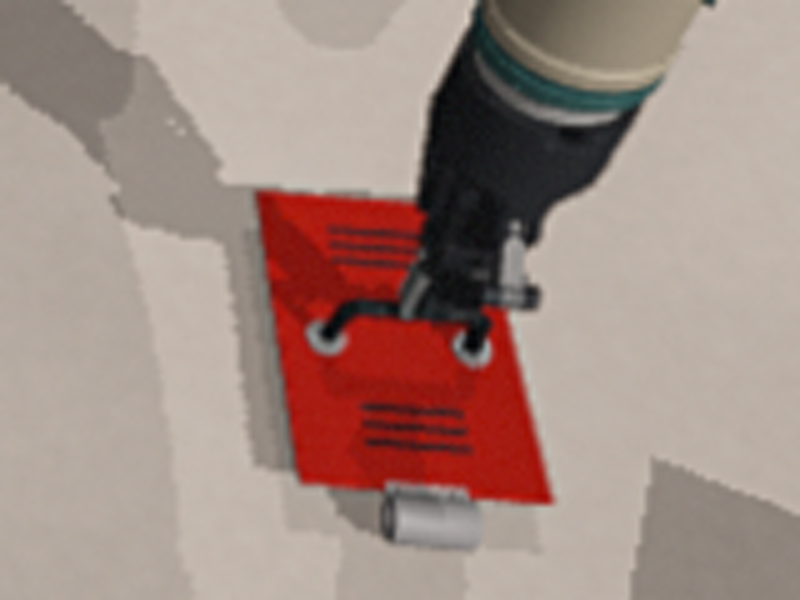

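```bash
python3 - <<'E'
from h import *
im,_=load('w2');cv2.imwrite('pics/w2c.png',cv2.resize(im[150:384,180:340],None,fx=2.5,fy=2.5,interpolation=2));print(proj(_,[[451.9,329.7,48],[446.3+6*.93-0.364*20,327.5+6*.364+.93*20,48],[446.3+6*.93+.364*20,327.5+6*.364-.93*20,48]]),st()['width'])
E
```

```text
t 3.1 pos [452.9 329.8  39.2] rot [0.437 1.568 0.808] F [ 0.3 -0.3  0.1] T [ 0.01  0.01 -0.01] w -0.1 q [-0.79  0.76  0.17  1.91 -0.26  0.48 -0.06]
[[256.36614946 255.59273362]
 [256.0811799  216.31539701]
 [256.5341914  292.34990413]] -0.13324075141914113
```

View pics/w2c.png

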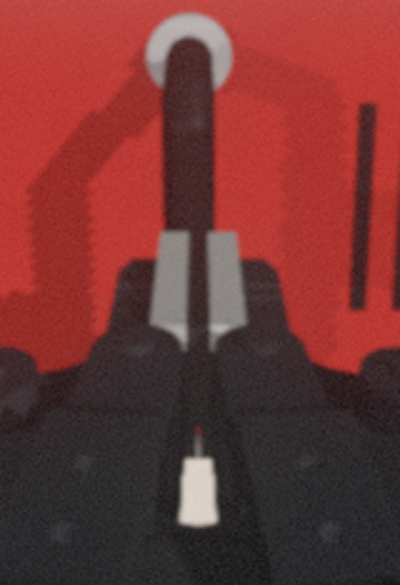

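```bash
python3 -m handwheel '-1 -8 0 0 0 0 0; -1 -8 0 0 0 0 0; -1 0 0 0 0 0 0'
python3 - <<'E'
from h import *
st();snap('wrist','w3');im,_=snap('scene','s3');cv2.imwrite('pics/s3c.png',cv2.resize(im[170:290,330:490],None,fx=5,fy=5,interpolation=2))
E
```

```text
clock: 3.4
eef_pos: [453.0, 329.8, 56.5]
tool_rot: [0.431, 1.568, 0.802]
force: [-0.1, 0.5, 1.0]
width: -0.2
t 3.4 pos [453.  329.8  56.5] rot [0.431 1.568 0.802] F [-0.1  0.5  1. ] T [ 0.04 -0.01  0.01] w -0.2 q [-0.8   0.74  0.18  1.91 -0.25  0.52 -0.07]
```

View pics/w3.png

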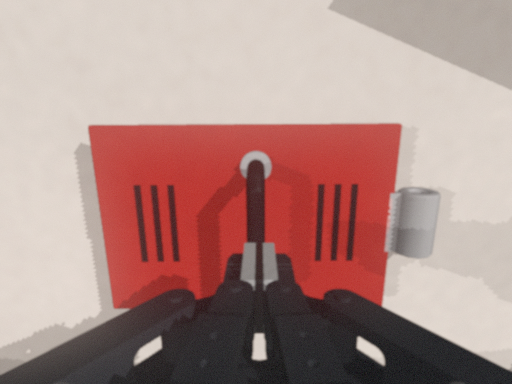

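View pics/s3c.png

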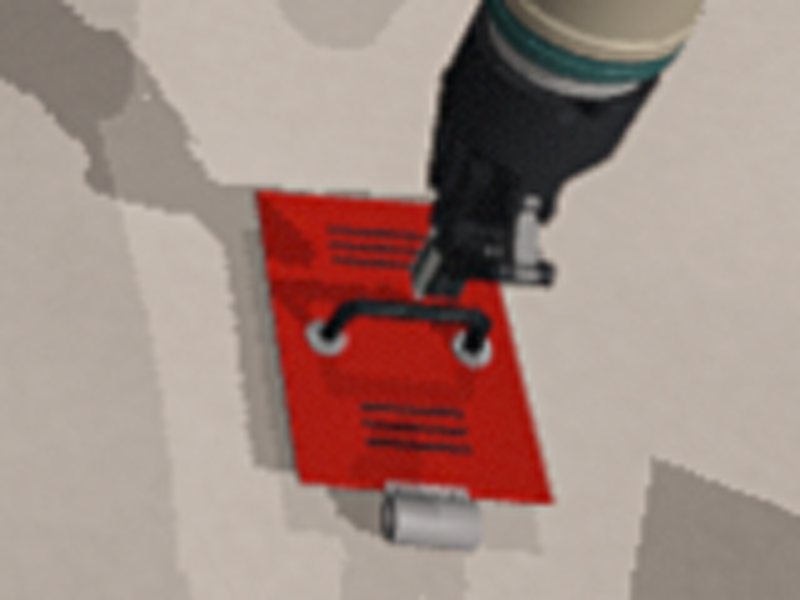

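```bash
python3 - <<'E'
from h import *
for n in('s2','s3'):
    im,p=load(n);s=pickle.load(open(f'pics/{n}.pkl','rb'))[1];e=s['eef_pos']
    for dz in(20,10,0,-8): print(n,dz,((proj(p,[e+[0,0,dz]])-[330,170])*5).round(0))
p=load('s3')[1]
print(((proj(p,[[452,329.7,48],[452-7.3,329.7+18.6,48],[452+7.3,329.7-18.6,48],[452,329.7,53],[452,329.7,35]])-[330,170])*5).round(0))
w,pw=load('w3');
e=pickle.load(open(f'pics/w3.pkl','rb'))[1]['eef_pos'];print(proj(pw,[e+[0,0,d] for d in(20,0,-8)]).round(0))
E
python3 - <<'E'
import cv2
im=cv2.imread('pics/s3.png');cv2.imwrite('pics/s3d.png',cv2.resize(im[200:250,380:450],None,fx=11,fy=11,interpolation=2))
im=cv2.imread('pics/s2.png');cv2.imwrite('pics/s2d.png',cv2.resize(im[200:250,380:450],None,fx=11,fy=11,interpolation=2))
E
```

```text
s2 20 [[419. 298.]]
s2 10 [[413. 310.]]
s2 0 [[406. 321.]]
s2 -8 [[401. 330.]]
s3 20 [[430. 277.]]
s3 10 [[423. 289.]]
s3 0 [[417. 301.]]
s3 -8 [[412. 310.]]
[[412. 309.]
 [453. 313.]
 [371. 306.]
 [415. 304.]
 [404. 324.]]
[[259. 267.]
 [258. 249.]
 [258. 242.]]
```

View pics/s3d.png

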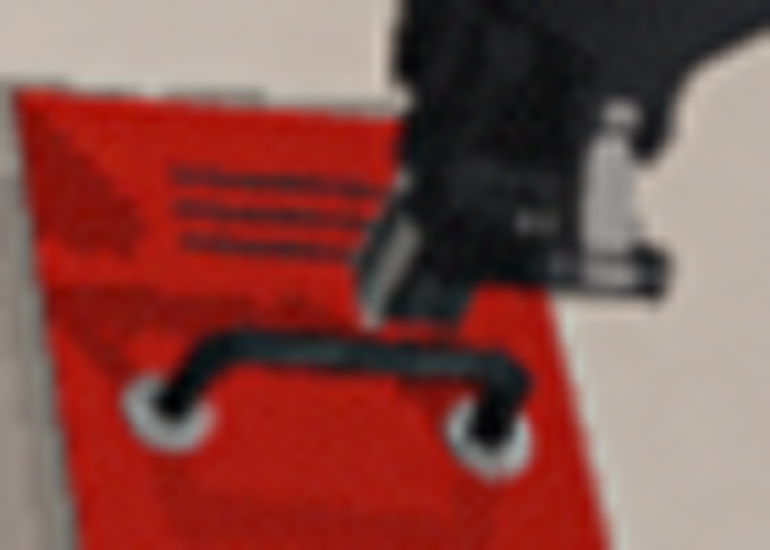

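View pics/s2d.png

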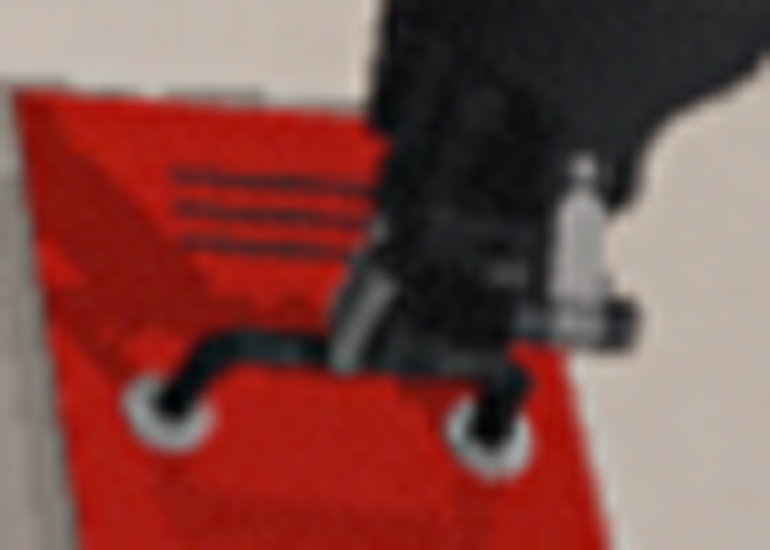

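```bash
python3 - <<'E'
from h import *
w,pw=load('w3');s,ps=load('s3');print(tri([(pw,259,243),(ps,417.7,229)]))
# bar mid: wrist bar far end leg (256,166) w3
print(tri([(pw,256,165),(ps,380+510/11,200+385/11)]))
t=load('w2');t,ps=load('s2');print(tri([(load('w2')[1],256,172),(ps,380+515/11,200+380/11)]))
print(pickle.load(open('pics/s3.pkl','rb'))[1]['eef_pos'],pickle.load(open('pics/w3.pkl','rb'))[1]['eef_pos'])
E
```

```text
(array([451.14893801, 336.57518337,  64.6523287 ]), [np.float64(0.7012986710500205), np.float64(0.7012986710499584)])
(array([437.09003741, 365.13082159,  37.47225122]), [np.float64(1.1463177477974333), np.float64(1.1463177477974387)])
(array([437.18347638, 365.35747699,  39.81738857]), [np.float64(1.0512271728739946), np.float64(1.051227172874125)])
[452.78187224 329.69628205  56.17599692] [452.98339242 329.77511119  56.54494118]
```

```bash
python3 - <<'E'
from h import *
w,pw=load('w3');s,ps=load('s3');print(tri([(pw,259,243),(ps,422.3,228.5)]))
for dz in(8,0,-8):
  q=[[449,340,56.5+dz],[457,319.6,56.5+dz]];print(dz,((proj(ps,q)-[380,200])*11).round(),proj(pw,q).round())
E
```

```text
(array([450.80036751, 342.65097067,  73.8029631 ]), [np.float64(3.282809040209015), np.float64(3.2828090402089782)])
8 [[430. 316.]
 [329. 307.]] [[258. 234.]
 [259. 276.]]
0 [[418. 336.]
 [317. 328.]] [[258. 228.]
 [259. 268.]]
-8 [[406. 357.]
 [306. 349.]] [[258. 223.]
 [259. 261.]]
```

```bash
python3 -m handwheel '0 0 0 0 0 0 0; 0 0 0 0 0 0 0;0 0 0 0 0 0 0; 0 8 0 0 0 0 0;0 8 0 0 0 0 0;0 6 0 0 0 0 0; 0 0 0 0 0 0 0;-1 0 0 0 0 0 0; -1 0 0 0 0 0 0'; python3 -m handwheel '-1 0 0 0 0 0 0; -1 0 0 0 0 0 0'; python3 - <<'E'
from h import *
snap('wrist','w4')
E
```

```text
clock: 4.4
eef_pos: [451.5, 328.8, 30.2]
tool_rot: [3.008, 1.569, -2.904]
force: [-0.2, -0.5, -0.2]
width: 14.4
clock: 4.6
eef_pos: [451.5, 328.8, 30.4]
tool_rot: [2.947, 1.57, -2.965]
force: [0.2, -0.0, -2.6]
width: 7.0
```

View pics/w4.png

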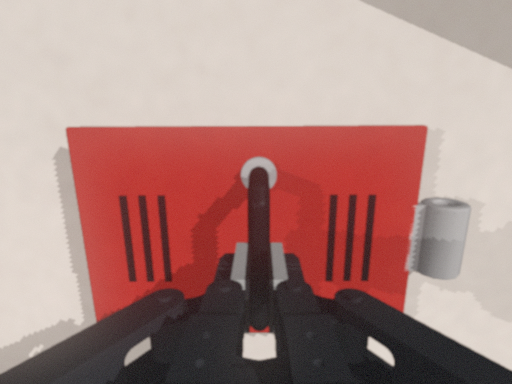

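```bash
python3 -m handwheel '-.3 0 0 0 0 0 0; -.3 0 0 0 0 0 0;-.3 6 0 0 0 0 0;-.3 5 0 0 0 0 0;-.3 0 0 0 0 0 0;-1 0 0 0 0 0 0; -1 0 0 0 0 0 0;-1 0 0 0 0 0 0; -1 0 0 0 0 0 0'; python3 - <<'E'
from h import *
st();snap('wrist','w5');im,_=snap('scene','s5');cv2.imwrite('pics/s5c.png',cv2.resize(im[170:290,330:490],None,fx=5,fy=5,interpolation=2))
E
```

```text
clock: 5.55
eef_pos: [451.8, 329.2, 18.9]
tool_rot: [2.036, 1.57, 2.407]
force: [-0.3, 0.2, -0.5]
width: 7.7
t 5.55 pos [451.8 329.2  18.9] rot [2.036 1.57  2.407] F [-0.3  0.2 -0.5] T [-0.03  0.04 -0.04] w 7.7 q [-0.78  0.8   0.16  1.92 -0.27  0.44 -0.06]
```

View pics/w5.png

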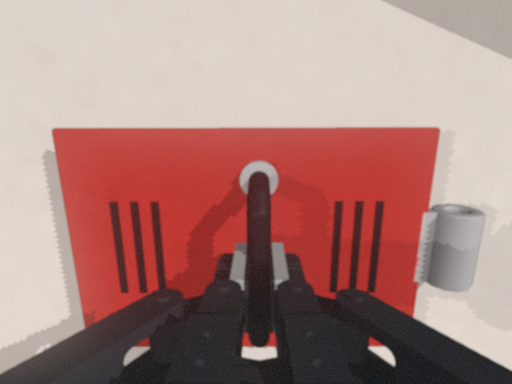

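View pics/s5c.png

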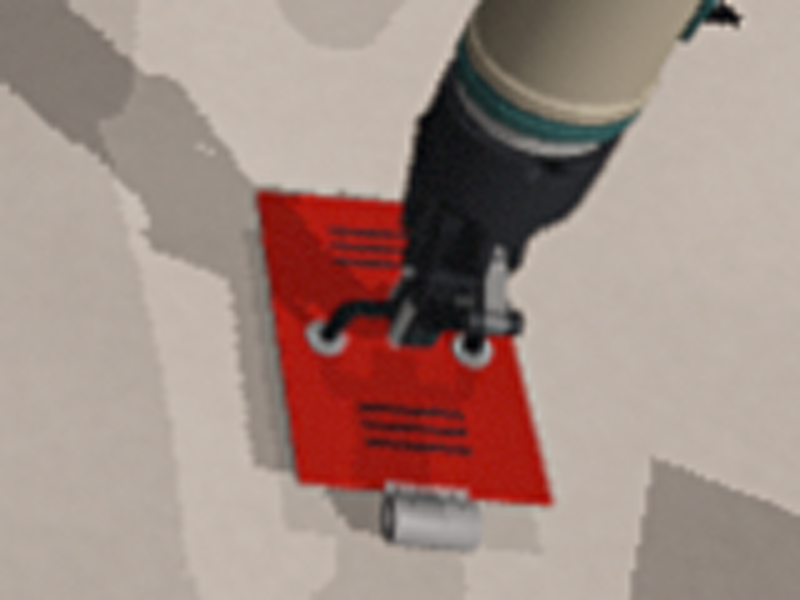

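```bash
python3 - <<'E'
from h import *
p=camera_params('wrist')
K=np.array([[p['fx'],0,p['cx']],[0,p['fy'],p['cy']],[0,0,1]])
px=np.array([(345,102.5),(341.5,216.5),(174.5,221),(165,108)],float)
im=cv2.imread('pics/w1.png');g=cv2.cvtColor(im,cv2.COLOR_BGR2GRAY)
m=red(im)
px=cv2.cornerSubPix(m,px.astype(np.float32).reshape(-1,1,2),(5,5),(-1,-1),(3,30,.01));print(px[:,0])
o=np.array([(90,60,0),(90,-60,0),(-90,-60,0),(-90,60,0)],float)
ok,rv,t=cv2.solvePnP(o,px,K,np.array([p['k1'],0,0,0,0]))
M=cv2.Rodrigues(rv)[0];print('cam in lid',(-M.T@t).T, 'reported height over lid plate', 359.5-19)
pj=cv2.projectPoints(o,rv,t,K,np.array([p['k1'],0,0,0]))[0];print((pj-px)[:,0])
E
```

```text
[[343.4401   102.55667 ]
 [339.18033  215.18013 ]
 [176.17159  220.23137 ]
 [164.57956  108.743225]]
cam in lid [[  4.08804177  63.19325505 349.19454265]] reported height over lid plate 340.5
[[-0.09560887 -0.12123743]
 [-0.28247032  0.28240335]
 [ 0.5157302   0.2762487 ]
 [-0.11450466 -0.38495385]]
```

```bash
python3 -m handwheel '-1 -10 0 0 0 0 0; -1 -25 0 0 0 0 0; -1 -35 0 0 0 0 0; -1 -40 0 0 0 0 0; -1 -40 0 0 0 0 0; -1 -25 0 0 0 0 0; -1 0 0 0 0 0 0'; python3 - <<'E'
from h import *
st();snap('wrist','w6');plan((484.3,-150.7,205),down(-.285),14,-1)
E
```

```text
clock: 6.35
eef_pos: [449.5, 327.1, 200.8]
tool_rot: [-2.998, 1.563, -2.628]
force: [1.0, 0.6, -3.0]
width: 8.0
t 6.35 pos [449.5 327.1 200.8] rot [-2.998  1.563 -2.628] F [ 1.   0.6 -3. ] T [ 0.05 -0.1  -0.02] w 8.0 q [-0.86  0.53  0.27  1.8  -0.18  0.84 -0.13]
step 34.2 mm 0.047 rad
-1 -0.3 -32.7 -10 0.047 -0.001 0; -1 -0.3 -33.1 -8.4 0.047 -0.001 0; -1 -0.3 -33.5 -6.9 0.047 -0.001 0; -1 -0.3 -33.8 -5.3 0.047 -0.001 0; -1 -0.3 -34 -3.7 0.047 -0.001 0; -1 -0.3 -34.1 -2.1 0.047 -0.001 0; -1 -0.4 -34.2 -0.5 0.047 -0.001 0; -1 -0.4 -34.2 1.1 0.047 -0.001 0; -1 -0.4 -34.1 2.7 0.047 -0.001 0; -1 -0.4 -33.9 4.3 0.047 -0.001 0; -1 -0.4 -33.7 5.9 0.047 -0.001 0; -1 -0.4 -33.4 7.4 0.047 -0.001 0; -1 -0.4 -33 9 0.047 -0.001 0; -1 -0.4 -32.5 10.5 0.047 -0.001 0
```

View pics/w6.png

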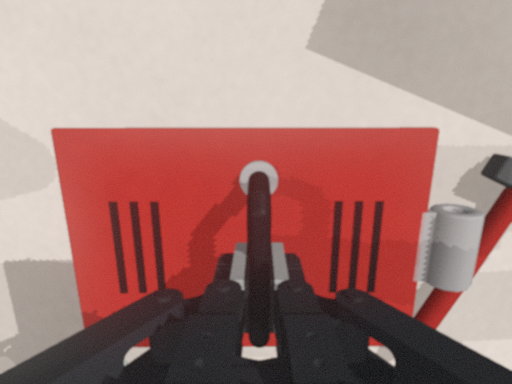

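```bash
python3 -m handwheel '-1 0 -20 -6 .03 0 0;-1 0 -33 -10 .047 0 0; -1 0 -33 -8 .047 0 0; -1 0 -33 -7 .047 0 0; -1 0 -34 -5 .047 0 0; -1 0 -34 -4 .047 0 0; -1 0 -34 -2 .047 0 0; -1 0 -34 0 .047 0 0; -1 0 -34 1 .047 0 0; -1 0 -34 3 .047 0 0'; python3 - <<'E'
from h import *
st();plan((484.3,-150.7,205),down(-.285),6,-1)
E
```

```text
clock: 7.4
eef_pos: [445.7, -17.8, 186.0]
tool_rot: [-2.646, 1.526, -2.747]
force: [0.6, 0.3, -3.4]
width: 7.3
t 7.4 pos [445.7 -17.8 186. ] rot [-2.646  1.526 -2.747] F [ 0.6  0.3 -3.4] T [ 0.04 -0.12 -0.03] w 7.3 q [-0.34  0.44  0.42  2.07 -0.24  0.72  0.13]
step 23.3 mm 0.032 rad
-1 -3.1 -21.5 8.5 0.031 -0.006 0.004; -1 -3.1 -21.2 9.2 0.031 -0.006 0.004; -1 -3.1 -20.9 9.8 0.031 -0.006 0.004; -1 -3.1 -20.5 10.5 0.031 -0.006 0.004; -1 -3.2 -20.2 11.1 0.031 -0.006 0.004; -1 -3.2 -19.8 11.8 0.031 -0.006 0.004
```

```bash
python3 -m handwheel '-1 -6 -20 8 .03 -.006 .004; -1 -6 -20 9 .03 -.006 .004; -1 -5 -20 10 .03 -.006 .004; -1 -5 -20 10 .03 -.006 .004; -1 -3 -17 10 .03 -.006 .004; -1 -2 -10 6 .02 -.006 .004; -1 0 0 0 0 0 0; -1 0 0 0 0 0 0'; python3 - <<'E'
from h import *
st();plan((484.3,-150.7,205),down(-.285),1,-1)
im,_=snap('top','t7');cv2.imwrite('pics/t7c.png',cv2.resize(im[155:265,200:340],None,fx=5.5,fy=5.5,interpolation=2))
im,_=snap('scene','s7');cv2.imwrite('pics/s7c.png',cv2.resize(im[80:220,150:330],None,fx=4.4,fy=4.4,interpolation=2))
E
```

```text
clock: 8.2
eef_pos: [463.9, -146.0, 202.0]
tool_rot: [-2.773, 1.54, -3.073]
force: [0.5, -0.1, -2.8]
width: 7.9
t 8.2 pos [ 463.9 -146.   202. ] rot [-2.773  1.54  -3.073] F [ 0.5 -0.1 -2.8] T [ 0.03 -0.05  0.03] w 7.9 q [-0.09  0.47  0.48  1.96 -0.28  0.8   0.24]
step 21.2 mm 0.034 rad
-1 -3.6 1.5 20.8 -0.015 -0.029 0.011
```

View pics/t7c.png

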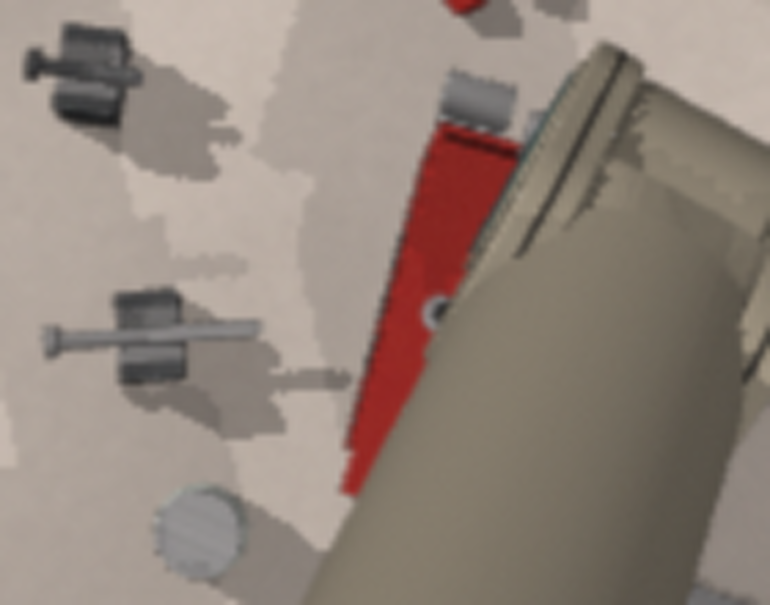

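View pics/s7c.png

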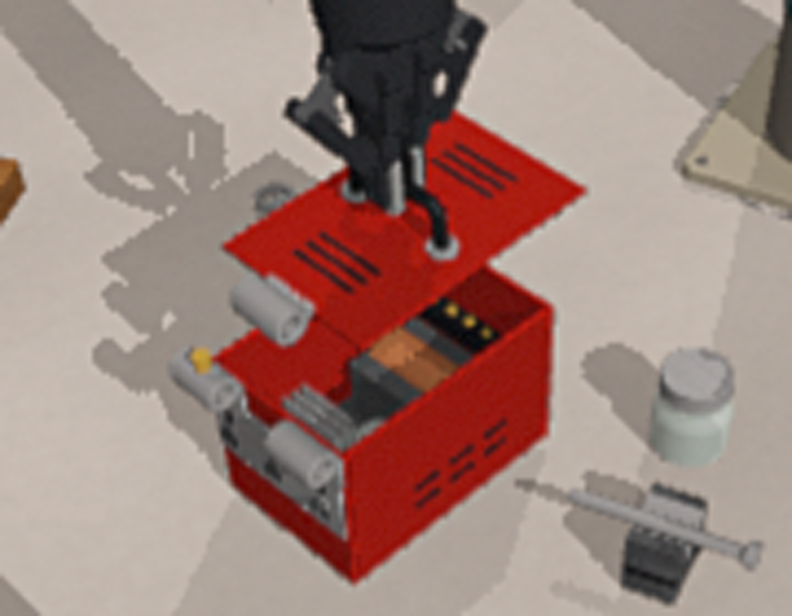

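```bash
python3 - <<'E'
from h import *
p=load('t7')[1];s=load('s7')[1]
def f(l,ox,oy,k): return [((a+.5)/k-.5+ox,(b+.5)/k-.5+oy) for a,b in l]
c=f([(305,60),(470,163),(222,507),(468,322),(70,388)],190,120,5.5)
Q=[(-90,-60),(-90,60),(90,60),(-90,60),(90,-60)];Z=[125,125,0,0,0]
P=[plane(s,u,v,z) for (u,v),z in zip(c,Z)];o,th,r=fit_rect(P,Q);print('scene',o,th,r.round(1))
for q,z,(u,v) in zip(Q,Z,c): pass
M=np.array([[np.cos(th),-np.sin(th)],[np.sin(th),np.cos(th)]])
print((np.array(P)[:,:2]-o-np.array(Q)@M.T).round(1))
# lid held in scene s7: corners of plate top; solve z too
l=f([(222,246),(586,188),(343,342)],150,80,4.4)
for z in(185,195,200,205):
    P=[plane(s,u,v,z) for u,v in l]; print(z,fit_rect(P,[(90,-60),(-90,60),(90,60)]),np.linalg.norm(P[0]-P[2]),np.linalg.norm(P[1]-P[2]))
E
```

```text
scene [ 475.22697759 -152.36312577] -0.30696124608511166 [8.9 4.6 5.9 6.1 1.4]
[[ 8.2  3.4]
 [ 4.6 -0.1]
 [-5.6 -1.9]
 [-5.9 -1.8]
 [-1.3  0.3]]
185 (array([ 443.09483469, -155.2468083 ]), np.float64(-0.298550775055982), array([4.10745833, 7.44696298, 7.93502506])) 111.50164801362446 193.92476769780424
195 (array([ 453.14995172, -149.01930053]), np.float64(-0.2985507750559821), array([5.25374214, 5.29635383, 7.46773854])) 109.64496336767978 190.69560342026003
200 (array([ 458.17751023, -145.90554665]), np.float64(-0.29855077505598193), array([5.91117972, 4.25069596, 7.30384506])) 108.71662104470742 189.08102128148798
205 (array([ 463.20506875, -142.79179276]), np.float64(-0.298550775055982), array([6.60294735, 3.25045653, 7.19099276])) 107.78827872173505 187.4664391427158
```

```bash
python3 - <<'E'
from h import *
s=camera_params('scene');t=camera_params('top')
im=cv2.imread('pics/scene0.png');m=red(im)
n,l,q,c=cv2.connectedComponentsWithStats(m)
for i in range(1,n):
    if q[i,4]>800: 
        cn=max(cv2.findContours((l==i).astype(np.uint8),0,1)[0],key=cv2.contourArea);print(q[i],cv2.approxPolyDP(cn,2.5,True)[:,0].tolist())
im=cv2.imread('pics/top0.png');m=red(im)
n,l,q,c=cv2.connectedComponentsWithStats(m)
for i in range(1,n):
    if q[i,4]>300: 
        cn=max(cv2.findContours((l==i).astype(np.uint8),0,1)[0],key=cv2.contourArea);print(q[i],cv2.approxPolyDP(cn,2.5,True)[:,0].tolist(),cv2.minAreaRect(cn))
E
```

```text
[ 248    0   50   46 1430] [[248, 0], [250, 38], [281, 45], [294, 32], [297, 0], [276, 0], [275, 28], [254, 23], [254, 1]]
[ 198  131   78   81 2896] [[246, 131], [198, 161], [209, 175], [215, 174], [228, 184], [228, 203], [201, 183], [203, 190], [229, 211], [274, 175], [275, 150]]
[ 381  208   59   63 2563] [[381, 208], [390, 266], [422, 266], [439, 270], [425, 212]]
[ 316  290  106   63 1242] [[318, 291], [316, 297], [415, 351], [421, 348], [421, 342], [326, 292]]
[112 144  73   9 470] [[112, 144], [113, 149], [184, 152], [183, 147]] ((147.98867797851562, 148.2603759765625), (72.279541015625, 6.863081455230713), 2.4895529747009277)
[264 178  55  69 726] [[280, 178], [264, 236], [303, 246], [318, 188]] ((290.91534423828125, 211.9769287109375), (41.92337417602539, 62.095706939697266), 15.255118370056152)
[ 111  195   54   66 1999] [[144, 195], [111, 209], [130, 260], [164, 246]] ((136.8402099609375, 227.48452758789062), (56.35970687866211, 37.69279861450195), 68.96248626708984)
```

```bash
python3 - <<'E'
from h import *
s=camera_params('scene');t=camera_params('top')
o=np.array([477.8,-149.4]);th=-.293
M=np.array([[np.cos(th),-np.sin(th)],[np.sin(th),np.cos(th)]])
for z in(0,125):
  for q in[(90,60),(90,-60),(-90,-60),(-90,60)]:
    X=[*(o+M@q),z];print(q,z,proj(s,[X]).round(1),proj(t,[X]).round(1))
E
```

```text
(90, 60) 0 [[230.5 214.6]] [[276.  182.4]]
(90, -60) 0 [[202.4 191.7]] [[311.5 192.2]]
(-90, -60) 0 [[246.5 160.7]] [[297.4 246. ]]
(-90, 60) 0 [[274.8 180.1]] [[261.4 235.9]]
(90, 60) 125 [[227.5 183.9]] [[279.  176.3]]
(90, -60) 125 [[196.8 160.6]] [[318.8 187.3]]
(-90, -60) 125 [[245.3 129.3]] [[303.1 247.5]]
(-90, 60) 125 [[276.2 148.8]] [[262.6 236.2]]
```

```bash
python3 - <<'E'
from h import *
s=camera_params('scene');t=camera_params('top')
Q=[(90,60),(90,-60),(-90,-60),(-90,60)]
print(fit_rect([plane(s,*a,125) for a in[(228,184),(197.5,161),(246,130.5),(275.5,149.5)]],Q))
print(fit_rect([plane(t,*a,125) for a in[(279.7,177.5),(318.8,187.7),(303.5,247),(263.5,236.3)]],Q))
im=cv2.imread('pics/s7.png');m=red(im)
n,l,q,c=cv2.connectedComponentsWithStats(m)
for i in range(1,n):
    if q[i,4]>800: 
        cn=max(cv2.findContours((l==i).astype(np.uint8),0,1)[0],key=cv2.contourArea);print(q[i],cv2.approxPolyDP(cn,1.5,True)[:,0].tolist())
cv2.imwrite('pics/s7lid.png',cv2.resize(im[100:160,195:290],None,fx=8,fy=8,interpolation=2))
E
```

```text
(array([ 479.71116989, -147.4985314 ]), np.float64(-0.29852948959825826), array([2.38635847, 1.45008296, 2.92420147, 3.06817844]))
(array([ 476.80094845, -150.8025457 ]), np.float64(-0.2891764061875793), array([2.65699809, 1.25078273, 2.26034999, 1.22241407]))
[ 251    0   47   46 1338] [[252, 0], [252, 39], [281, 45], [294, 32], [297, 0], [276, 0], [274, 28], [254, 23], [254, 1]]
[ 198  105   85  107 4126] [[253, 105], [246, 112], [246, 122], [254, 134], [253, 139], [248, 139], [245, 136], [247, 133], [245, 126], [242, 125], [240, 129], [233, 125], [229, 126], [226, 123], [228, 118], [201, 135], [222, 150], [216, 159], [207, 155], [198, 161], [206, 168], [209, 175], [217, 175], [228, 184], [229, 197], [228, 203], [201, 182], [202, 188], [229, 211], [233, 210], [269, 182], [274, 175], [275, 150], [260, 139], [282, 123]]
[ 316  290  107   63 1242] [[318, 291], [316, 297], [415, 351], [418, 352], [421, 348], [421, 342], [326, 292]]
```

View pics/s7lid.png

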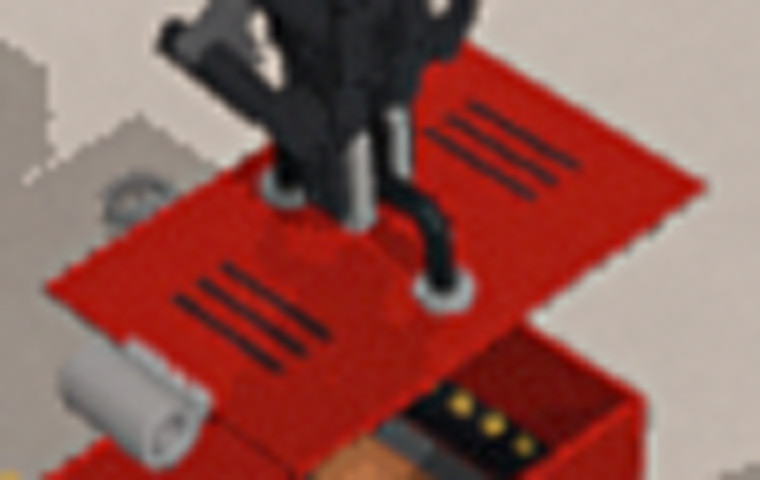

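```bash
python3 - <<'E'
from h import *
h=np.array([478.3,-149.2])+6*np.array([np.cos(-.293),np.sin(-.293)]);print(h)
plan((*h,185),down(-.293),3,-1)
E
```

```text
[ 484.04429025 -150.93295399]
step 8.9 mm 0.010 rad
-1 5.6 0.3 7 -0.002 -0.009 0.004; -1 5.6 0.3 6.9 -0.002 -0.009 0.004; -1 5.7 0.2 6.9 -0.002 -0.009 0.004
```

```bash
python3 -m handwheel '-1 4 .3 7 -.002 -.009 .004; -1 4 .3 7 -.002 -.009 .004; -1 2 .3 7 -.002 -.009 .004; -1 0 0 0 0 0 0; -1 0 0 0 0 0 0'; python3 - <<'E'
from h import *
st();plan((484,-150.9,175),down(-.293),1,-1)
E
```

```text
clock: 8.8
eef_pos: [486.5, -147.8, 190.3]
tool_rot: [1.574, 1.567, 1.288]
force: [-0.8, -0.4, -2.6]
width: 7.9
t 8.8 pos [ 486.5 -147.8  190.3] rot [1.574 1.567 1.288] F [-0.8 -0.4 -2.6] T [-0.01  0.05 -0.03] w 7.9 q [-0.07  0.5   0.45  1.95 -0.31  0.76  0.27]
step 15.8 mm 0.007 rad
-1 15.3 -3.7 -1.5 0.006 -0 -0.004
```

```bash
python3 -m handwheel '-1 3 -3.5 -1.5 .006 0 -.004; -1 3 0 0 0 0 0; -1 0 0 0 0 0 0'; python3 - <<'E'
from h import *
st();plan((484,-150.9,175),down(-.293),1,-1)
im,p=snap('scene','s8');cv2.imwrite('pics/s8c.png',cv2.resize(im[100:220,180:300],None,fx=5,fy=5,interpolation=2))
z=ctrl.read_state()['eef_pos'][2]-4.9
o=np.array([478.3,-149.2]);th=-.293;M=np.array([[np.cos(th),-np.sin(th)],[np.sin(th),np.cos(th)]])
def show(q,z,n): print(n,proj(p,[[*(o+M@q),z]]).round(1), ((proj(p,[[*(o+M@q),z]])-[180,100]+.5)*5-.5).round(0))
for q in[(90,60),(90,-60),(-90,-60),(-90,60)]: show(q,z+5,q)
show((105,20),z+2.5,'lid brl L end');show((105,62),127.5,'mouth');show((105,24),127.5,'inner L');show((105,-24),127.5,'innerR')
E
```

```text
clock: 9.1
eef_pos: [483.5, -150.9, 183.8]
tool_rot: [-2.007, 1.57, -2.301]
force: [0.0, -0.6, -3.0]
width: 7.7
t 9.1 pos [ 483.5 -150.9  183.8] rot [-2.007  1.57  -2.301] F [ 0.  -0.6 -3. ] T [-0.    0.03  0.01] w 7.7 q [-0.06  0.51  0.45  1.96 -0.31  0.75  0.28]
step 8.8 mm 0.001 rad
-1 8.8 0.2 0.4 -0 -0 0.001
(90, 60) [[225.8 167.2]] [[231. 338.]]
(90, -60) [[193.7 143.8]] [[ 71. 221.]]
(-90, -60) [[244.7 112.5]] [[325.  64.]]
(-90, 60) [[277.  131.9]] [[487. 161.]]
lid brl L end [[210.  162.9]] [[152. 317.]]
mouth [[223.4 187. ]] [[219. 437.]]
inner L [[213.3 179.2]] [[168. 398.]]
innerR [[201.  169.7]] [[107. 351.]]
```

View pics/s8c.png

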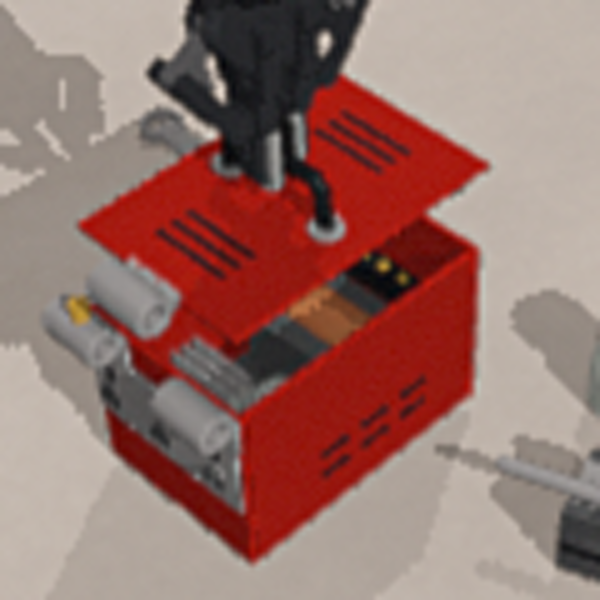

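```bash
python3 -m handwheel '-1 8 .2 .4 0 0 0; -1 8 0 0 0 0 0; -1 8 0 0 0 0 0; -1 0 0 0 0 0 0; -1 0 0 0 0 0 0'; python3 - <<'E'
from h import *
st();plan((484,-150.9,150),down(-.293),1,-1)
im,p=snap('scene','s9');cv2.imwrite('pics/s9c.png',cv2.resize(im[100:220,180:300],None,fx=5,fy=5,interpolation=2))
E
```

```text
clock: 9.65
eef_pos: [483.8, -150.8, 157.4]
tool_rot: [-2.478, 1.569, -2.771]
force: [-0.1, -0.4, -3.1]
width: 8.0
t 9.65 pos [ 483.8 -150.8  157.4] rot [-2.478  1.569 -2.771] F [-0.1 -0.4 -3.1] T [-0.   -0.   -0.01] w 8.0 q [-0.04  0.54  0.42  1.98 -0.34  0.68  0.3 ]
step 7.4 mm 0.001 rad
-1 7.4 -0 0.3 -0 -0.001 0.001
```

View pics/s9c.png

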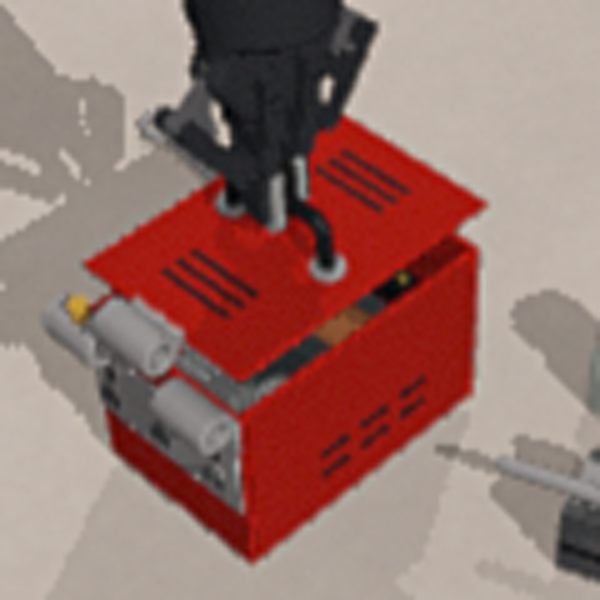

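```bash
python3 -m handwheel '-1 4 0 .2 0 0 0; -1 4 0 0 0 0 0; -1 4 0 0 0 0 0; -1 0 0 0 0 0 0'; python3 -m handwheel '-1 3 0 0 0 0 0; -1 3 0 0 0 0 0; -1 0 0 0 0 0 0'
```

```text
clock: 10.1
eef_pos: [484.4, -150.9, 144.9]
tool_rot: [-1.49, 1.57, -1.783]
force: [-0.4, 0.2, -3.0]
width: 7.7
clock: 10.4
eef_pos: [484.5, -151.0, 138.4]
tool_rot: [-1.218, 1.57, -1.511]
force: [0.1, 0.8, -2.9]
width: 7.5
```

```bash
python3 -m handwheel '-1 2.5 0 0 0 0 0; -1 2.5 0 0 0 0 0; -1 1 0 0 0 0 0; -1 0 0 0 0 0 0'; python3 - <<'E'
from h import *
st()
im,p=snap('scene','s10');cv2.imwrite('pics/s10c.png',cv2.resize(im[100:220,180:300],None,fx=5,fy=5,interpolation=2))
E
```

```text
clock: 10.8
eef_pos: [484.6, -151.6, 132.1]
tool_rot: [-0.977, 1.569, -1.27]
force: [-0.0, 0.0, -3.1]
width: 8.0
t 10.8 pos [ 484.6 -151.6  132.1] rot [-0.977  1.569 -1.27 ] F [-0.   0.  -3.1] T [-0.01  0.03 -0.  ] w 8.0 q [-0.02  0.58  0.39  2.   -0.37  0.62  0.33]
```

View pics/s10c.png

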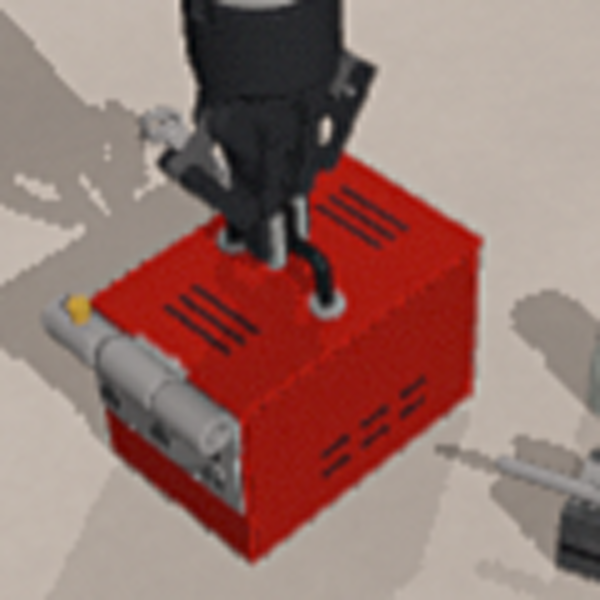

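```bash
python3 -m handwheel '-1 1.5 0 0 0 0 0; -1 1 0 0 0 0 0; -1 0 0 0 0 0 0'; python3 -m handwheel '-1 1.5 0 0 0 0 0; -1 0 0 0 0 0 0'
```

```text
clock: 11.15
eef_pos: [484.8, -151.6, 129.9]
tool_rot: [-0.688, 1.569, -0.981]
force: [-0.4, 0.8, -2.9]
width: 7.8
clock: 11.35
eef_pos: [485.0, -151.7, 130.2]
tool_rot: [0.067, 1.568, -0.226]
force: [-0.4, -0.3, -3.0]
width: 7.5
```

```bash
python3 -m handwheel '-1 3 0 0 0 0 0; -1 0 0 0 0 0 0'; python3 -m handwheel '-1 2 0 0 0 0 0; -1 0 0 0 0 0 0'
```

```text
clock: 11.55
eef_pos: [485.4, -151.7, 130.3]
tool_rot: [0.502, 1.566, 0.208]
force: [-0.3, -0.2, -4.0]
width: 7.4
clock: 11.75
eef_pos: [485.3, -151.7, 129.9]
tool_rot: [0.62, 1.565, 0.326]
force: [-1.2, 0.1, -3.4]
width: 7.8
```

```bash
python3 -m handwheel '0 0 0 0 0 0 0; 0 0 0 0 0 0 0; 0 0 0 0 0 0 0;0 0 0 0 0 0 0'; python3 - <<'E'
from h import *
st()
im,p=snap('scene','s11');cv2.imwrite('pics/s11c.png',cv2.resize(im[100:220,180:300],None,fx=5,fy=5,interpolation=2))
E
```

```text
clock: 12.15
eef_pos: [486.6, -151.8, 129.4]
tool_rot: [0.434, 1.563, 0.141]
force: [-0.1, -0.3, 0.1]
width: 43.0
t 12.15 pos [ 486.6 -151.8  129.4] rot [0.434 1.563 0.141] F [-0.1 -0.3  0.1] T [ 0.04  0.02 -0.01] w 43.0 q [-0.01  0.59  0.39  2.01 -0.38  0.61  0.34]
```

View pics/s11c.png

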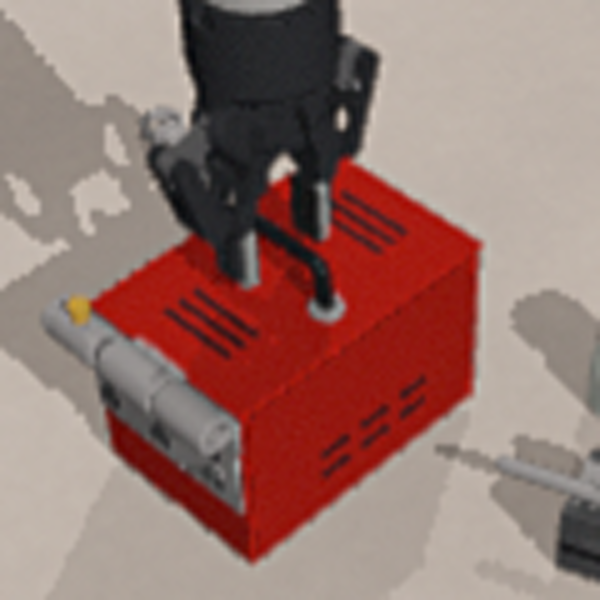

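```bash
python3 -m handwheel '0 -25 0 0 0 0 0; 0 -35 0 0 0 0 0; .6 -25 0 0 0 0 0; .6 0 0 0 0 0 0'; python3 - <<'E'
from h import *
st();plan((473,75,190),down(.053),8,.6)
im,p=snap('scene','s12');cv2.imwrite('pics/s12c.png',cv2.resize(im[150:210,180:250],None,fx=10,fy=10,interpolation=2))
o=np.array([478.3,-149.2]);th=-.293;M=np.array([[np.cos(th),-np.sin(th)],[np.sin(th),np.cos(th)]])
for dz in(-8,-4,0,4,8): print(dz,((proj(p,[[*(o+M@(105,62)),127.5+dz]])-[180,150]+.5)*10).round(0))
for y in(20,-20): print(y,((proj(p,[[*(o+M@(105,y)),127.5]])-[180,150]+.5)*10).round(0))
E
```

```text
clock: 12.6
eef_pos: [485.5, -151.8, 215.8]
tool_rot: [0.589, 1.566, 0.295]
force: [1.0, 0.0, -0.3]
width: 67.7
t 12.6 pos [ 485.5 -151.8  215.8] rot [0.589 1.566 0.295] F [ 1.   0.  -0.3] T [-0.02 -0.04 -0.03] w 67.7 q [-0.08  0.46  0.47  1.92 -0.29  0.82  0.25]
step 28.6 mm 0.043 rad
0.6 3.3 26.7 -9.7 -0.043 0 -0; 0.6 3.3 27.1 -8.5 -0.043 0 -0; 0.6 3.3 27.4 -7.4 -0.043 0 -0; 0.6 3.3 27.7 -6.2 -0.043 0 -0; 0.6 3.2 28 -5 -0.043 0 -0; 0.6 3.2 28.1 -3.7 -0.043 0 -0; 0.6 3.2 28.3 -2.5 -0.043 0 -0; 0.6 3.2 28.4 -1.3 -0.043 0 -0
-8 [[442. 397.]]
-4 [[441. 386.]]
0 [[439. 375.]]
4 [[438. 364.]]
8 [[437. 353.]]
20 [[327. 289.]]
-20 [[225. 210.]]
```

View pics/s12c.png

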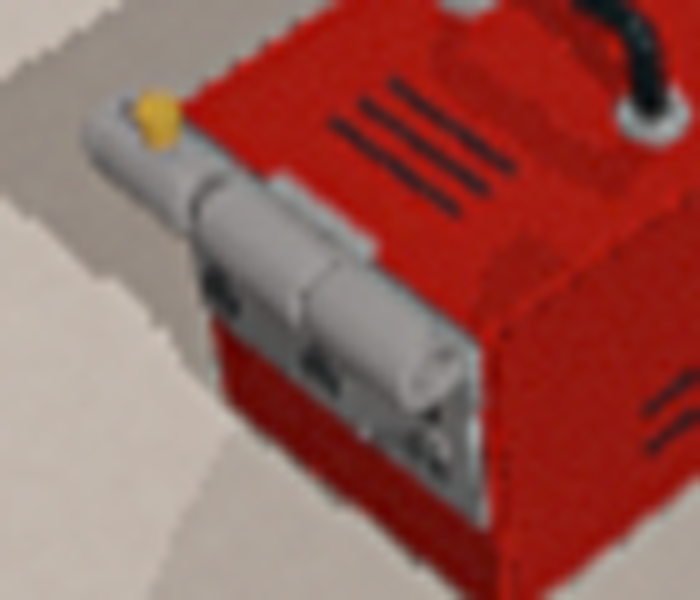

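```bash
python3 -m handwheel '.6 0 20 -7 -.04 0 0; .6 2 27 -8 -.043 0 0; .6 3 27 -7 -.043 0 0; .6 3 28 -6 -.043 0 0; .6 3 28 -5 -.043 0 0; .6 3 28 -4 -.043 0 0; .6 3 28 -2 -.043 0 0; .6 3 20 0 -.03 0 0; .6 0 0 0 0 0 0; .6 0 0 0 0 0 0'; python3 - <<'E'
from h import *
st();plan((473,75,190),down(.053),1,.6);snap('wrist','w13')
E
```

```text
clock: 13.65
eef_pos: [467.8, 66.4, 182.8]
tool_rot: [-3.122, 1.555, -3.076]
force: [0.7, -0.4, 0.2]
width: 67.9
t 13.65 pos [467.8  66.4 182.8] rot [-3.122  1.555 -3.076] F [ 0.7 -0.4  0.2] T [-0.05 -0.02  0.03] w 67.9 q [-0.45  0.46  0.36  2.03 -0.24  0.71  0.1 ]
step 12.4 mm 0.017 rad
0.6 -7.3 8.4 5.5 -0.007 -0.016 0
```

View pics/w13.png

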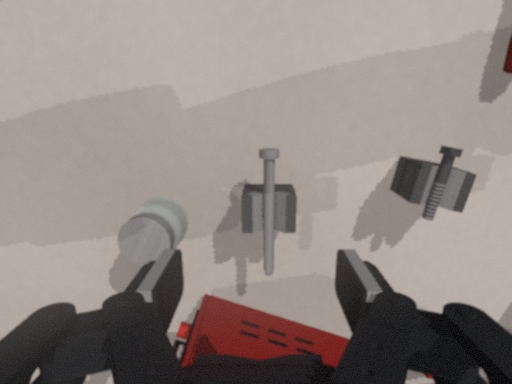

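```bash
python3 - <<'E'
from h import *
im,p=load('w13')
c=im[135:290,225:310];cv2.imwrite('pics/w13c.png',cv2.resize(c,None,fx=3.8,fy=3.8,interpolation=2))
for a in[(269,150),(269,159),(269,185),(269,235),(268.5,274)]: print(a,plane(p,*a,42).round(1))
E
```

```text
(269, 150) [473.3  98.8  42. ]
(269, 159) [473.7  90.8  42. ]
(269, 185) [474.9  67.   42. ]
(269, 235) [477.5  18.1  42. ]
(268.5, 274) [479.2 -23.2  42. ]
```

View pics/w13c.png

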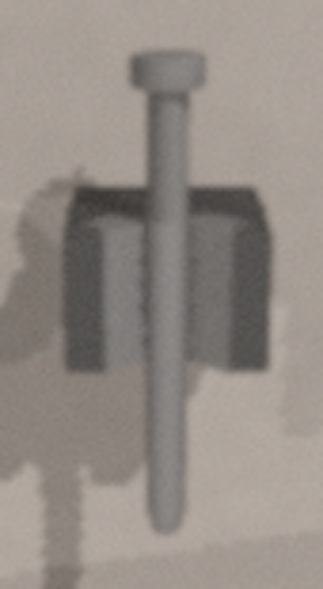

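```bash
python3 - <<'E'
from h import *
im,p=load('w13')
for a in[(145,240)]: print('jar cap',plane(p,*a,65).round(1))
t=camera_params('top');print(plane(t,236,251,65).round(1))
a=np.array([473.5,99]);d=np.array([5.9,-122])/122.2
print(a+d*24)
plan((*(a+d*24),100),down(.048),3,.1)
E
```

```text
jar cap [366.9  16.9  65. ]
[365.9  13.4  65. ]
[474.65875614  75.03927987]
step 27.9 mm 0.005 rad
0.1 27.6 2.8 2.9 -0.001 -0.005 -0; 0.1 27.6 2.8 2.7 -0.001 -0.005 -0; 0.1 27.6 2.8 2.6 -0.001 -0.005 -0
```

Jar is clear. Descend over the shank.

```bash
python3 -m handwheel '.1 20 2.8 3 0 -.005 0; .1 28 2.8 3 0 -.005 0; .1 28 2.8 2.5 0 -.005 0; .1 10 0 0 0 0 0; .1 0 0 0 0 0 0;.1 0 0 0 0 0 0'; python3 - <<'E'
from h import *
st();plan((474.7,75,15),down(.048),5,.1)
E
```

```text
clock: 14.3
eef_pos: [477.6, 67.1, 95.3]
tool_rot: [-0.803, 1.566, -0.771]
force: [0.8, -0.5, 1.1]
width: 46.9
t 14.3 pos [477.6  67.1  95.3] rot [-0.803  1.566 -0.771] F [ 0.8 -0.5  1.1] T [-0.01  0.04 -0.02] w 46.9 q [-0.39  0.61  0.27  2.1  -0.33  0.48  0.17]
step 16.1 mm 0.003 rad
0.1 16 1.7 -0.6 -0.003 0.001 0.001; 0.1 16 1.6 -0.6 -0.003 0.001 0.001; 0.1 16 1.6 -0.5 -0.003 0.001 0.001; 0.1 16 1.6 -0.5 -0.003 0.001 0.001; 0.1 16 1.6 -0.5 -0.003 0.001 0.001
```

```bash
python3 -m handwheel '.1 8 4 -1.5 -.005 .002 .002; .1 8 4 -1.5 -.005 .002 .002; .1 0 0 0 0 0 0; .1 0 0 0 0 0 0'; python3 - <<'E'
from h import *
st();_,p=snap('wrist','w14');plan((474.7,75,15),down(.048),4,.1);print(proj(p,[[473.7,91,42],[474.7,75,42]]))
E
```

```text
clock: 14.7
eef_pos: [476.1, 75.3, 80.6]
tool_rot: [0.42, 1.567, 0.462]
force: [0.8, -0.4, 0.2]
width: 47.0
t 14.7 pos [476.1  75.3  80.6] rot [0.42  1.567 0.462] F [ 0.8 -0.4  0.2] T [0.02 0.04 0.01] w 47.0 q [-0.38  0.63  0.25  2.11 -0.35  0.44  0.18]
step 16.4 mm 0.002 rad
0.1 16.4 -0.1 -0.4 -0.002 0.001 -0; 0.1 16.4 -0.1 -0.4 -0.002 0.001 -0; 0.1 16.4 -0.1 -0.3 -0.002 0.001 -0; 0.1 16.4 -0.1 -0.3 -0.002 0.001 -0
[[255.48312464 198.68411676]
 [256.12838404 223.5997758 ]]
```

View pics/w14.png

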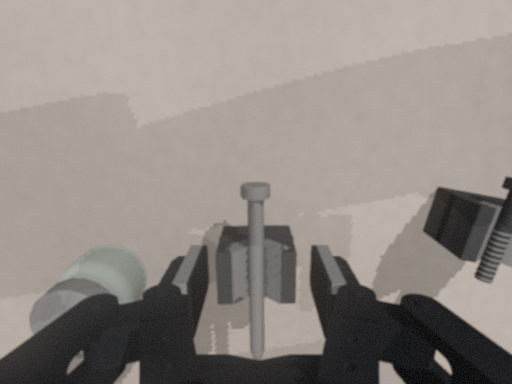

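```bash
python3 -m handwheel '.1 15 -.5 -.5 -.002 .001 0; .1 15 -.5 -.5 0 .001 0; .1 15 0 0 0 0 0; .1 10 0 0 0 0 0; .1 5 0 0 0 0 0; .1 0 0 0 0 0 0'; python3 - <<'E'
from h import *
st();_,p=snap('wrist','w15');plan((474.7,74,15),down(.048),1,.1)
im,_=snap('scene','s15');cv2.imwrite('pics/s15c.png',cv2.resize(im[140:240,250:370],None,fx=6,fy=6,interpolation=2))
E
```

```text
clock: 15.35
eef_pos: [477.7, 75.1, 20.4]
tool_rot: [0.335, 1.563, 0.379]
force: [0.1, -0.4, -0.0]
width: 47.2
t 15.35 pos [477.7  75.1  20.4] rot [0.335 1.563 0.379] F [ 0.1 -0.4 -0. ] T [ 0.07  0.01 -0.02] w 47.2 q [-0.32  0.74  0.16  2.13 -0.4   0.29  0.23]
step 6.6 mm 0.009 rad
0.1 5.7 -1 -3.3 -0.004 0.008 -0.002
```

View pics/s15c.png

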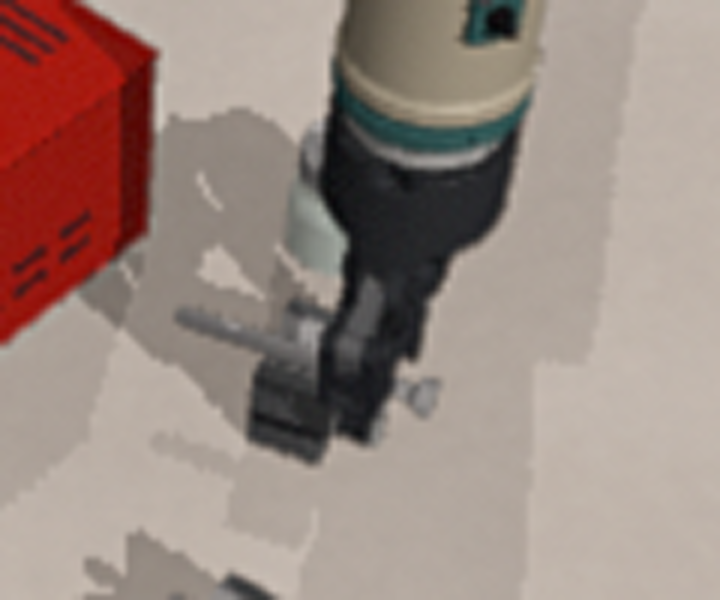

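View pics/w15.png

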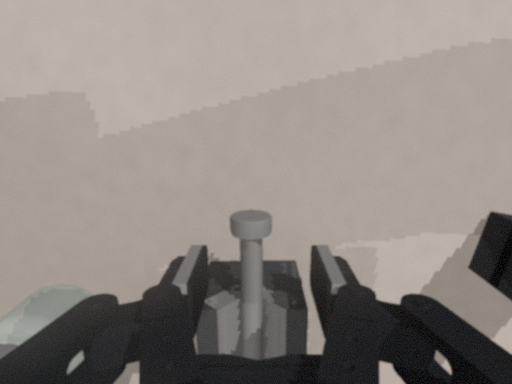

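```bash
python3 -m handwheel '.1 3 0 -3.3 -.004 .008 -.002; .1 0 0 0 0 0 0; .1 0 0 0 0 0 0';python3 - <<'E'
from h import *
st();plan((474.7,75,16),down(.048),1,.1)
E
```

```text
clock: 15.75
eef_pos: [475.5, 75.2, 19.0]
tool_rot: [0.286, 1.569, 0.335]
force: [0.1, -0.5, 1.1]
width: 46.9
t 15.75 pos [475.5  75.2  19. ] rot [0.286 1.569 0.335] F [ 0.1 -0.5  1.1] T [-0.03 -0.03 -0.01] w 46.9 q [-0.33  0.75  0.16  2.13 -0.4   0.29  0.23]
step 3.1 mm 0.002 rad
0.1 3 -0.2 -0.8 0.001 0.002 -0.001
```

```bash
python3 -m handwheel '.1 2 0 -1 0 .002 0; -1 0 0 0 0 0 0; -1 0 0 0 0 0 0; -1 0 0 0 0 0 0; -1 0 0 0 0 0 0; -1 0 0 0 0 0 0';python3 - <<'E'
from h import *
st();_,p=snap('wrist','w16')
E
```

```text
clock: 16.35
eef_pos: [474.3, 75.3, 17.3]
tool_rot: [1.788, 1.57, 1.837]
force: [-0.9, -0.0, 0.6]
width: 7.5
t 16.35 pos [474.3  75.3  17.3] rot [1.788 1.57  1.837] F [-0.9 -0.   0.6] T [-0.08  0.04  0.02] w 7.5 q [-0.32  0.75  0.16  2.13 -0.4   0.29  0.23]
```

View pics/w16.png

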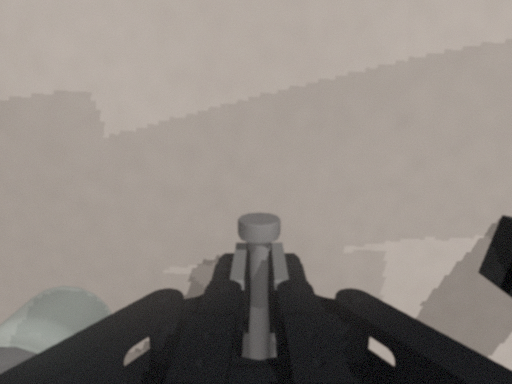

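```bash
cat >> h.py <<'E'
O=np.array([478.3,-149.2]);TH=-.293
def ch(x,y,z,o=None,th=None):
    o=O if o is None else o;th=TH if th is None else th
    return np.array([o[0]+np.cos(th)*x-np.sin(th)*y,o[1]+np.sin(th)*x+np.cos(th)*y,z])
def inch(P):
    d=np.array(P)[:2]-O;return np.array([np.cos(TH)*d[0]+np.sin(TH)*d[1],-np.sin(TH)*d[0]+np.cos(TH)*d[1],P[2]])
E
python3 -m handwheel '-1 -6 0 0 0 0 0; -1 -20 0 0 0 0 0; -1 -35 0 0 0 0 0; -1 -40 0 0 0 0 0; -1 -40 0 0 0 0 0; -1 -20 0 0 0 0 0; -1 0 0 0 0 0 0'; python3 - <<'E'
from h import *
st();t=ch(105,30,200);print(t);plan(t,down(TH),9,-1)
E
```

```text
clock: 17.1
eef_pos: [473.6, 74.6, 185.0]
tool_rot: [2.781, 1.568, 2.829]
force: [1.0, -0.1, -1.3]
width: 7.5
t 17.1 pos [473.6  74.6 185. ] rot [2.781 1.568 2.829] F [ 1.  -0.1 -1.3] T [ 0.01 -0.05  0.02] w 7.5 q [-0.48  0.46  0.38  2.02 -0.26  0.71  0.11]
[ 587.48984931 -150.80524365  200.        ]
step 28.1 mm 0.038 rad
-1 -1.7 -25.6 11.4 0.038 -0 -0; -1 -1.7 -25.2 12.4 0.038 -0 -0; -1 -1.7 -24.7 13.3 0.038 -0 -0; -1 -1.7 -24.2 14.3 0.038 -0 -0; -1 -1.7 -23.6 15.2 0.038 -0 -0; -1 -1.7 -23 16.1 0.038 -0 -0; -1 -1.7 -22.4 16.9 0.038 -0 -0; -1 -1.7 -21.7 17.8 0.038 -0 -0; -1 -1.7 -21 18.6 0.038 -0 -0
```

```bash
python3 -m handwheel '-1 -3 -18 8 .03 0 0; -1 -4 -25 12 .038 0 0; -1 -4 -25 13 .038 0 0; -1 -4 -24 14 .038 0 0; -1 -4 -24 15 .038 0 0; -1 -4 -23 16 .038 0 0; -1 -4 -22 17 .038 0 0; -1 -4 -20 16 .038 0 0; -1 -2 -12 10 .02 0 0; -1 0 0 0 0 0 0'; python3 - <<'E'
from h import *
st();t=ch(105,30,200);plan(t,down(TH),1,-1);snap('wrist','w17')
E
```

```text
clock: 18.1
eef_pos: [572.9, -134.3, 208.0]
tool_rot: [-3.091, 1.551, 2.916]
force: [-1.1, -0.8, -1.8]
width: 7.5
t 18.1 pos [ 572.9 -134.3  208. ] rot [-3.091  1.551  2.916] F [-1.1 -0.8 -1.8] T [-0.01  0.02 -0.01] w 7.5 q [-0.11  0.6   0.47  1.69 -0.32  0.94  0.21]
step 23.5 mm 0.026 rad
-1 7.6 -11.9 18.7 0.017 -0.019 0.001
```

View pics/w17.png

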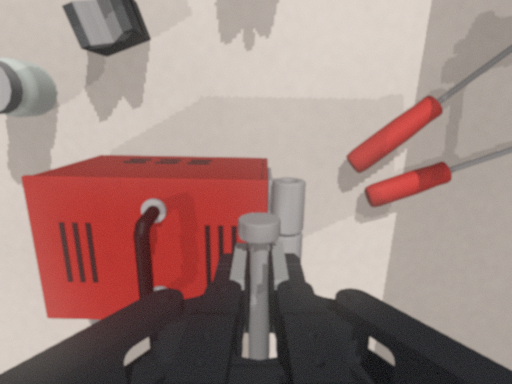

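```bash
python3 -m handwheel '-1 0 -3 8 .008 -.01 0; -1 0 -3 8 .008 -.01 0; -1 0 0 2 0 0 0; -1 0 0 0 0 0 0;-1 0 0 0 0 0 0'; python3 - <<'E'
from h import *
st();t=ch(105,30,200);plan(t,down(TH),1,-1);_,p=snap('wrist','w18')
print(proj(p,[ch(105,62,127.5),ch(105,24,127.5),ch(105,62,139.5)]))
E
```

```text
clock: 18.65
eef_pos: [587.6, -137.9, 205.9]
tool_rot: [2.441, 1.565, 2.157]
force: [-0.5, -1.0, -0.6]
width: 7.9
t 18.65 pos [ 587.6 -137.9  205.9] rot [2.441 1.565 2.157] F [-0.5 -1.  -0.6] T [-0.    0.   -0.02] w 7.9 q [-0.1   0.61  0.46  1.67 -0.33  0.94  0.21]
step 14.2 mm 0.010 rad
-1 5.8 -12.5 3.5 0.009 -0.004 -0.003
[[264.30825938 179.0995363 ]
 [263.69506969 228.78442521]
 [264.50451353 182.74327751]]
```

View pics/w18.png

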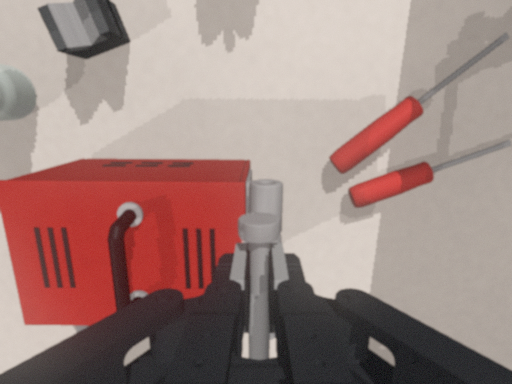

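```bash
python3 - <<'E'
from h import *
im,p=load('w18');cv2.imwrite('pics/w18c.png',cv2.resize(im[160:260,220:310],None,fx=6.5,fy=6.5,interpolation=2))
E
```

```text
(no output)
```

View pics/w18c.png

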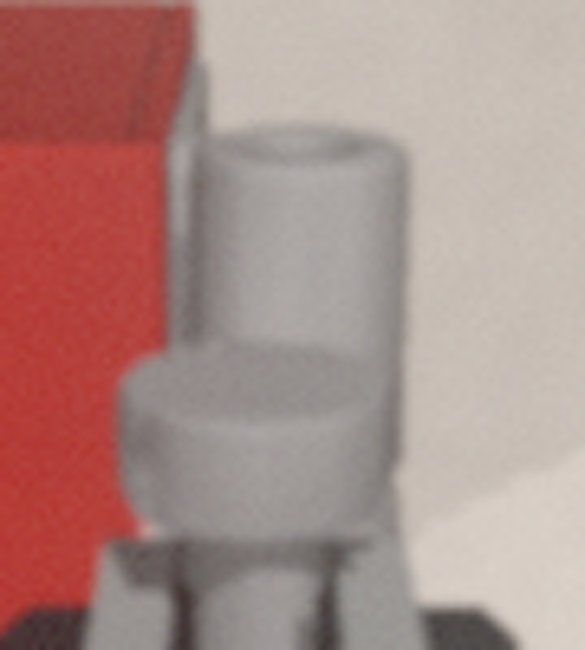

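```bash
sed -i 's/^O=np.array.*/O=np.array([479.9,-149.7]);TH=-.293/' h.py; python3 - <<'E'
from h import *
print(inch(ctrl.read_state()['eef_pos']),plane(camera_params('top'),216,168,60));plan(ch(105,185,200),down(TH),5,-1);plan(ch(105,185,110),down(TH),1,-1)
E
```

```text
[ 99.72225304  42.52194267 205.84325738] [621.64928199  71.35927267  60.        ]
step 28.5 mm 0.002 rad
-1 1.3 28.5 1.3 0.002 -0.001 -0.001; -1 1.2 28.5 1.3 0.002 -0.001 -0.001; -1 1.2 28.5 1.2 0.002 -0.001 -0.001; -1 1.2 28.5 1.2 0.002 -0.001 -0.001; -1 1.2 28.5 1.1 0.002 -0.001 -0.001
step 171.8 mm 0.011 rad
-1 96.3 142.1 7 0.009 -0.004 -0.004
```

```bash
python3 -m handwheel '-1 2 20 1.3 .002 0 0; -1 10 28 1.3 .002 0 0; -1 18 28 1.3 .002 0 0; -1 22 28 1 .002 0 0; -1 20 20 1 .001 0 0; -1 8 8 0 0 0 0; -1 0 0 0 0 0 0;-1 0 0 0 0 0 0'; python3 - <<'E'
from h import *
s=st();print(inch(s['eef_pos']));plan(ch(105,185,103),down(TH),1,-1)
im,p=snap('scene','s19');cv2.imwrite('pics/s19c.png',cv2.resize(im[130:230,180:310],None,fx=6,fy=6,interpolation=2))
_,p=snap('wrist','w19')
E
```

```text
clock: 19.5
eef_pos: [632.7, -10.0, 126.1]
tool_rot: [1.624, 1.567, 1.329]
force: [-0.1, -1.3, -1.1]
width: 7.8
t 19.5 pos [632.7 -10.  126.1] rot [1.624 1.567 1.329] F [-0.1 -1.3 -1.1] T [ 0.06 -0.08 -0.01] w 7.8 q [-0.28  0.75  0.43  1.66 -0.4   0.82  0.03]
[105.90521412 177.91291843 126.14767863]
step 24.2 mm 0.004 rad
-1 23.2 7 -0.9 -0.002 -0 -0.003
```

View pics/s19c.png

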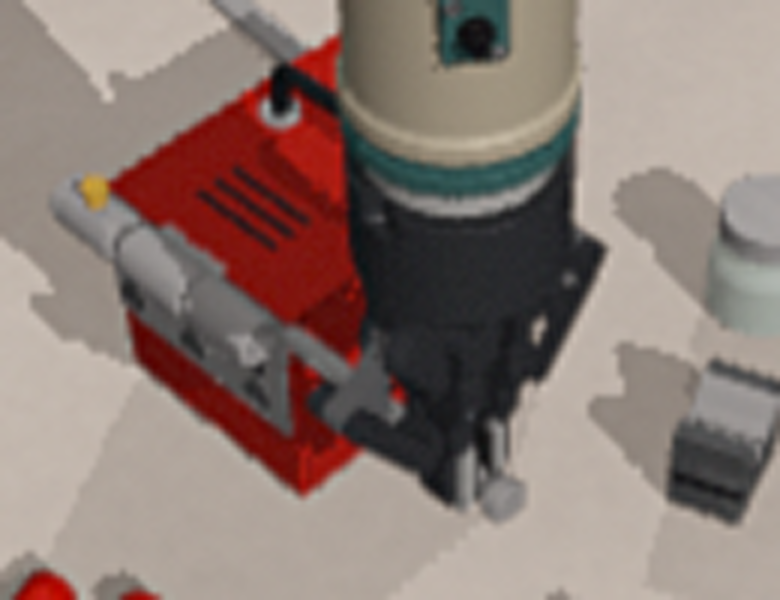

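View pics/w19.png

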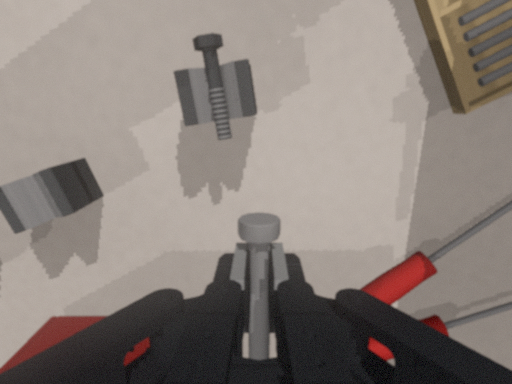

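```bash
python3 - <<'E'
from h import *
im,p=load('s19');cv2.imwrite('pics/s19d.png',cv2.resize(im[165:215,195:260],None,fx=11,fy=11,interpolation=2))
f=lambda X:((proj(p,[X])[0]-[195,165]+.5)*11).round(0)
print('tip',f(ch(105.9,78.6,150.8)),'grip',f(ch(105.9,165,150.8)),'headend',f(ch(105.9,201,150.8)))
for dz in(-8,0,8): print('mouth',dz,f(ch(105,62,127.5+dz)),f(ch(105,24,127.5+dz)))
E
```

```text
tip [353. 222.] grip [635. 437.] headend [762. 533.]
mouth -8 [315. 276.] [204. 189.]
mouth 0 [313. 252.] [201. 166.]
mouth 8 [310. 228.] [198. 141.]
```

View pics/s19d.png

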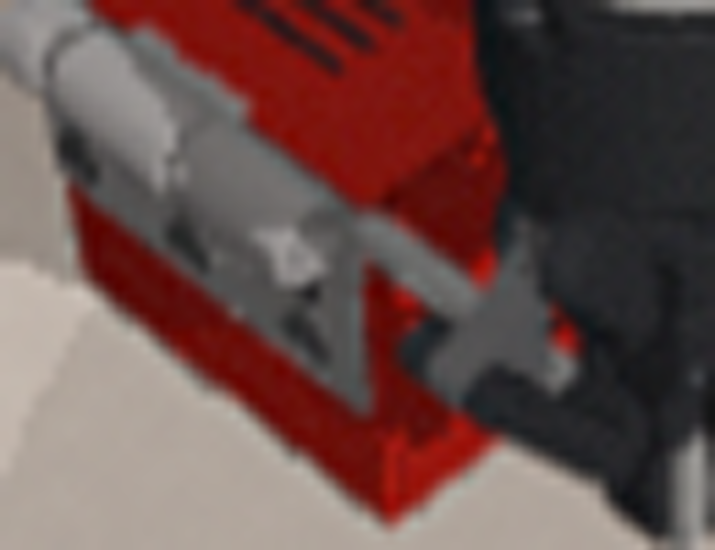

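```bash
python3 -m handwheel '-1 8 0 -.4 -.001 0 -.001; -1 8 0 -.4 -.001 0 -.001; -1 6 0 0 0 0 -.001; -1 0 0 0 0 0 0; -1 0 0 0 0 0 0'; python3 - <<'E'
from h import *
s=st();print(inch(s['eef_pos']));plan(ch(105,172,102.8),down(TH),1,-1)
im,p=snap('scene','s20');cv2.imwrite('pics/s20d.png',cv2.resize(im[165:215,195:260],None,fx=11,fy=11,interpolation=2))
e=inch(s['eef_pos']);f=lambda X:((proj(p,[X])[0]-[195,165]+.5)*11).round(0);print('tip',f(ch(e[0],e[1]-99.3,e[2]+24.7)))
E
```

```text
clock: 20.1
eef_pos: [632.6, -14.6, 105.0]
tool_rot: [-0.043, 1.567, -0.343]
force: [0.5, -0.5, -0.3]
width: 7.5
t 20.1 pos [632.6 -14.6 105. ] rot [-0.043  1.567 -0.343] F [ 0.5 -0.5 -0.3] T [ 0.02 -0.   -0.01] w 7.5 q [-0.27  0.77  0.41  1.68 -0.41  0.77  0.04]
[107.17169699 173.42716886 104.99088469]
step 3.4 mm 0.008 rad
-1 2.2 -1.4 -2.2 -0.007 0.004 0
tip [341. 279.]
```

View pics/s20d.png

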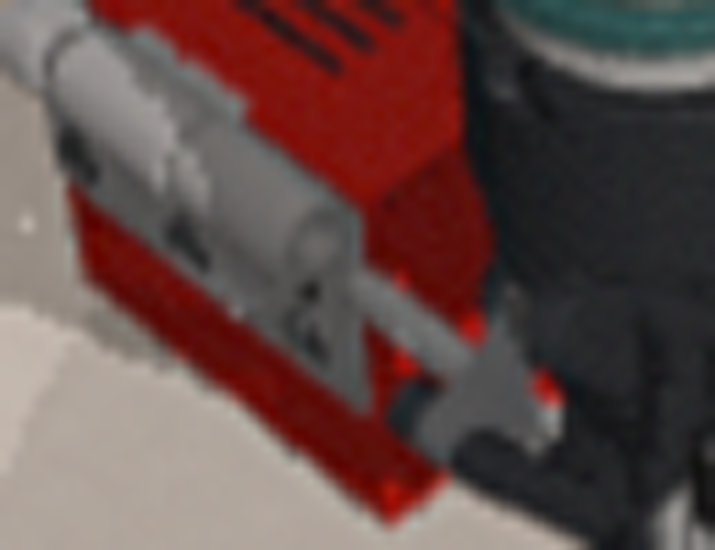

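```bash
python3 - <<'E'
from h import *
im,p=load('s20');f=lambda X:((proj(p,[X])[0]-[195,165]+.5)*11)
b=f(ch(105,62,127.5));print(b,'dx',f(ch(106,62,127.5))-b,'dy',f(ch(105,63,127.5))-b,'dz',f(ch(105,62,128.5))-b)
J=np.c_[f(ch(105,63,127.5))-b,f(ch(105,62,128.5))-b];dx=f(ch(106,62,127.5))-b
for tip in[(358,282),(352,282)]:
  for m in [(318,238),(314,240)]: print(tip,m,'dy,dz to reach mouth after dx=-2.2:',np.linalg.solve(J,np.array(m)-tip+2.2*dx))
g=im[165:215,195:260];g=cv2.resize(g,None,fx=11,fy=11,interpolation=cv2.INTER_CUBIC)[150:350,230:430];g=cv2.convertScaleAbs(g,alpha=1.8);cv2.imwrite('pics/s20e.png',cv2.resize(g,None,fx=3,fy=3))
E
```

```text
[312.76373685 251.82117839] dx [-3.32282512  2.39736665] dy [3.00413376 2.31922558] dz [-0.33979051 -2.99005699]
(358, 282) (318, 238) dy,dz to reach mouth after dx=-2.2: [-15.65707378   0.80717769]
(358, 282) (314, 240) dy,dz to reach mouth after dx=-2.2: [-17.19955219  -1.05812301]
(352, 282) (318, 238) dy,dz to reach mouth after dx=-2.2: [-13.4677535    2.50531509]
(352, 282) (314, 240) dy,dz to reach mouth after dx=-2.2: [-15.01023191   0.64001439]
```

View pics/s20e.png

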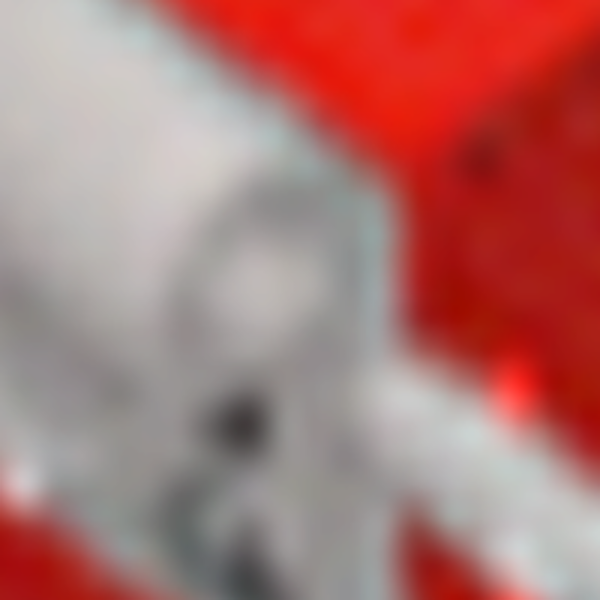

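```bash
python3 -m handwheel '-1 -1.5 0 -1.2 -.004 .002 0; -1 -1.5 0 -1 -.003 .002 0; -1 0 0 0 0 0 0; -1 0 0 0 0 0 0'; python3 - <<'E'
from h import *
s=st();print(inch(s['eef_pos']));plan(ch(105,172,108.3),down(TH),1,-1)
E
```

```text
clock: 20.55
eef_pos: [630.7, -13.7, 108.9]
tool_rot: [0.218, 1.57, -0.073]
force: [-0.3, -0.7, -1.5]
width: 7.6
t 20.55 pos [630.7 -13.7 108.9] rot [ 0.218  1.57  -0.073] F [-0.3 -0.7 -1.5] T [ 0.07 -0.04 -0.02] w 7.6 q [-0.27  0.77  0.41  1.68 -0.41  0.78  0.04]
[105.06585733 173.75970054 108.86377758]
step 1.8 mm 0.002 rad
-1 0.6 -1.8 -0.1 0.002 0.001 -0
```

```bash
python3 -m handwheel '-1 .5 -4 0 .002 0 0; -1 0 -4 0 0 0 0; -1 0 0 0 0 0 0'; python3 -m handwheel '-1 0 -2 0 0 0 0; -1 0 0 0 0 0 0';python3 -m handwheel '-1 0 -2 0 0 0 0; -1 0 0 0 0 0 0'; python3 - <<'E'
from h import *
s=st();print(inch(s['eef_pos']))
im,p=snap('scene','s21');g=cv2.resize(im[165:215,195:260],None,fx=11,fy=11,interpolation=2);cv2.imwrite('pics/s21d.png',cv2.convertScaleAbs(g,alpha=1.5))
E
```

```text
clock: 20.85
eef_pos: [628.3, -22.1, 108.5]
tool_rot: [-0.059, 1.57, -0.353]
force: [0.4, -0.7, -0.6]
width: 8.0
clock: 21.05
eef_pos: [627.6, -24.6, 108.5]
tool_rot: [-0.121, 1.57, -0.415]
force: [0.5, 0.5, -2.2]
width: 7.5
clock: 21.25
eef_pos: [626.9, -26.7, 108.5]
tool_rot: [-0.079, 1.57, -0.373]
force: [-0.8, -0.7, -1.1]
width: 7.3
t 21.25 pos [626.9 -26.7 108.5] rot [-0.079  1.57  -0.373] F [-0.8 -0.7 -1.1] T [ 0.04 -0.    0.05] w 7.3 q [-0.25  0.76  0.41  1.69 -0.41  0.77  0.06]
[105.2519659  160.21414575 108.49966436]
```

View pics/s21d.png

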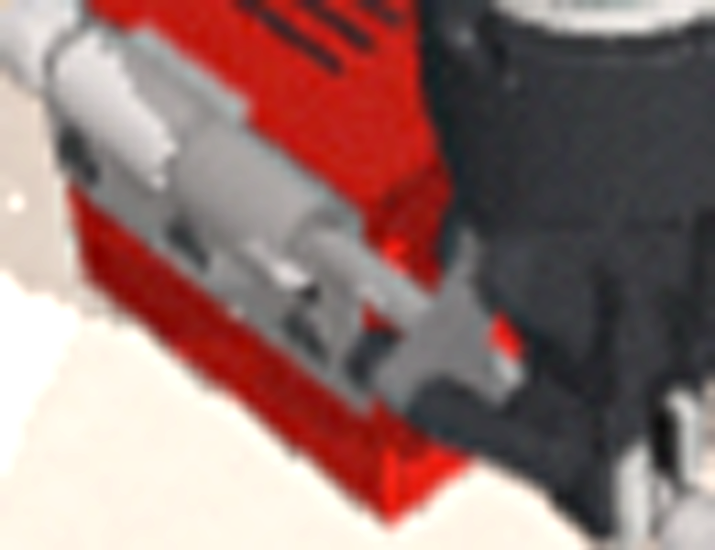

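```bash
python3 -m handwheel '-1 0 -2.5 0 0 0 0; -1 0 0 0 0 0 0';python3 -m handwheel '-1 0 -2.5 0 0 0 0; -1 0 0 0 0 0 0'; python3 -m handwheel '-1 0 -2.5 0 0 0 0; -1 0 0 0 0 0 0';python3 - <<'E'
from h import *
s=st();print(inch(s['eef_pos']));plan(ch(105,inch(s['eef_pos'])[1]-10,108.3),down(TH),1,-1)
E
```

```text
clock: 21.5
eef_pos: [626.4, -28.0, 108.4]
tool_rot: [0.92, 1.569, 0.627]
force: [-0.5, 0.1, -0.3]
width: 7.6
clock: 21.7
eef_pos: [626.3, -28.0, 108.5]
tool_rot: [1.366, 1.567, 1.074]
force: [0.1, 0.4, -0.7]
width: 7.5
clock: 21.9
eef_pos: [626.2, -28.0, 108.5]
tool_rot: [1.441, 1.564, 1.151]
force: [0.0, 1.3, -0.0]
width: 7.6
t 21.9 pos [626.2 -28.  108.5] rot [1.441 1.564 1.151] F [ 0.   1.3 -0. ] T [ 0.26 -0.07 -0.  ] w 7.6 q [-0.24  0.76  0.4   1.69 -0.41  0.77  0.08]
[104.91827895 158.72228133 108.54935168]
step 10.0 mm 0.008 rad
-1 0.2 -10 0.1 0.003 0.001 -0.007
```

```bash
python3 -m handwheel '-1 0 3 0 0 0 -.006; -1 0 3 0 0 0 0; -1 0 0 0 0 0 0; -1 0 0 0 0 0 0'; python3 - <<'E'
from h import *
s=st();print(inch(s['eef_pos']))
im,p=snap('scene','s22');g=cv2.resize(im[175:205,205:245],None,fx=18,fy=18,interpolation=cv2.INTER_CUBIC);cv2.imwrite('pics/s22d.png',cv2.convertScaleAbs(g,alpha=1.6))
E
```

```text
clock: 22.3
eef_pos: [627.2, -25.1, 108.5]
tool_rot: [-1.306, 1.567, -1.597]
force: [-0.1, -0.5, -1.3]
width: 7.8
t 22.3 pos [627.2 -25.1 108.5] rot [-1.306  1.567 -1.597] F [-0.1 -0.5 -1.3] T [ 0.01 -0.03  0.01] w 7.8 q [-0.25  0.76  0.41  1.69 -0.4   0.78  0.06]
[105.04489247 161.83764594 108.47408225]
```

View pics/s22d.png

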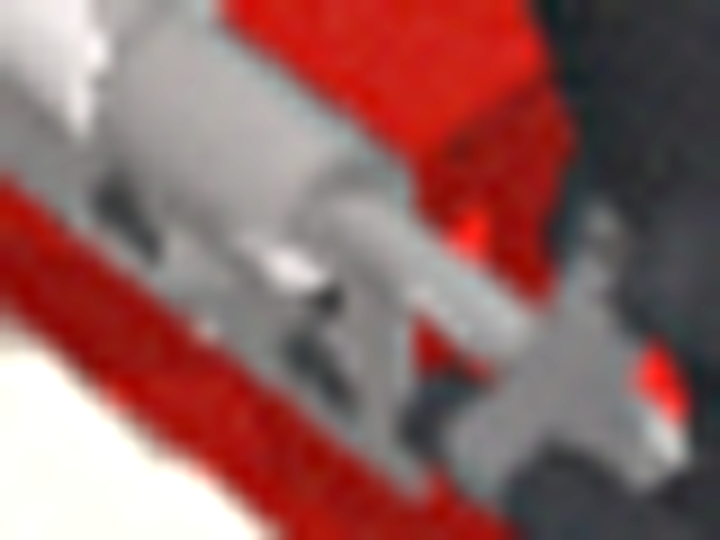

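```bash
python3 -m handwheel '-1 1.5 0 0 0 0 0; -1 .5 -2 0 0 0 0; -1 0 -3 0 0 0 0; -1 0 0 0 0 0 0; -1 0 -3 0 0 0 0; -1 0 0 0 0 0 0';python3 - <<'E'
from h import *
s=st();print(inch(s['eef_pos']))
E
```

```text
clock: 22.95
eef_pos: [624.0, -34.1, 105.9]
tool_rot: [-1.607, 1.567, -1.9]
force: [-0.4, -0.5, -2.5]
width: 7.6
t 22.95 pos [624.  -34.1 105.9] rot [-1.607  1.567 -1.9  ] F [-0.4 -0.5 -2.5] T [-0.04  0.01  0.01] w 7.6 q [-0.24  0.76  0.41  1.7  -0.4   0.77  0.07]
[104.6105525  152.26163529 105.8746332 ]
```

```bash
python3 -m handwheel '-1 .4 -3 .2 0 0 0; -1 0 -3 0 0 0 0; -1 0 -3 0 0 0 0; -1 0 0 0 0 0 0; -1 0 0 0 0 0 0';python3 - <<'E'
from h import *
s=st();print(inch(s['eef_pos']));plan(ch(105,130,102.8),down(TH),1,-1)
E
```

```text
clock: 23.45
eef_pos: [621.3, -43.8, 105.4]
tool_rot: [-1.661, 1.567, -1.954]
force: [-0.0, 1.3, -2.1]
width: 7.6
t 23.45 pos [621.3 -43.8 105.4] rot [-1.661  1.567 -1.954] F [-0.   1.3 -2.1] T [ 0.26 -0.06  0.04] w 7.6 q [-0.22  0.76  0.41  1.7  -0.4   0.76  0.09]
[104.74754772 142.24143628 105.42844004]
step 12.5 mm 0.004 rad
-1 2.7 -12.2 0.3 -0 -0 0.004
```

```bash
python3 -m handwheel '-1 .5 -3 .1 0 0 .002; -1 .5 -3 0 0 0 0; -1 .5 -3 0 0 0 0; -1 0 -2 0 0 0 0; -1 0 0 0 0 0 0';python3 - <<'E'
from h import *
s=st();print(inch(s['eef_pos']));plan(ch(105,130,102.8),down(TH),1,-1)
E
```

```text
clock: 23.95
eef_pos: [618.2, -55.9, 104.3]
tool_rot: [-1.282, 1.568, -1.575]
force: [0.5, -0.1, -0.6]
width: 7.6
t 23.95 pos [618.2 -55.9 104.3] rot [-1.282  1.568 -1.575] F [ 0.5 -0.1 -0.6] T [ 0.01 -0.02  0.02] w 7.6 q [-0.2   0.76  0.41  1.71 -0.4   0.75  0.11]
[105.36064182 129.74359712 104.27150147]
step 1.5 mm 0.003 rad
-1 1.5 0.3 -0.4 -0 0.001 0.002
```

```bash
python3 -m handwheel '-1 1.5 0 -.3 0 0 .002; -1 .8 0 0 0 0 0; -1 0 0 0 0 0 0; -1 0 0 0 0 0 0';python3 - <<'E'
from h import *
s=st();print(inch(s['eef_pos']));plan(ch(105,130,102.8),down(TH),1,-1)
im,p=snap('scene','s23');g=cv2.resize(im[150:205,180:245],None,fx=11,fy=11,interpolation=cv2.INTER_CUBIC);cv2.imwrite('pics/s23d.png',cv2.convertScaleAbs(g,alpha=1.6))
E
```

```text
clock: 24.35
eef_pos: [617.9, -55.8, 101.9]
tool_rot: [-0.263, 1.57, -0.556]
force: [0.2, -0.8, -0.8]
width: 7.8
t 24.35 pos [617.9 -55.8 101.9] rot [-0.263  1.57  -0.556] F [ 0.2 -0.8 -0.8] T [-0.    0.02  0.  ] w 7.8 q [-0.2   0.76  0.4   1.71 -0.41  0.75  0.11]
[104.99074292 129.77945654 101.90032033]
step 0.9 mm 0.001 rad
-1 -0.9 0.2 0 -0 0.001 0
```

View pics/s23d.png

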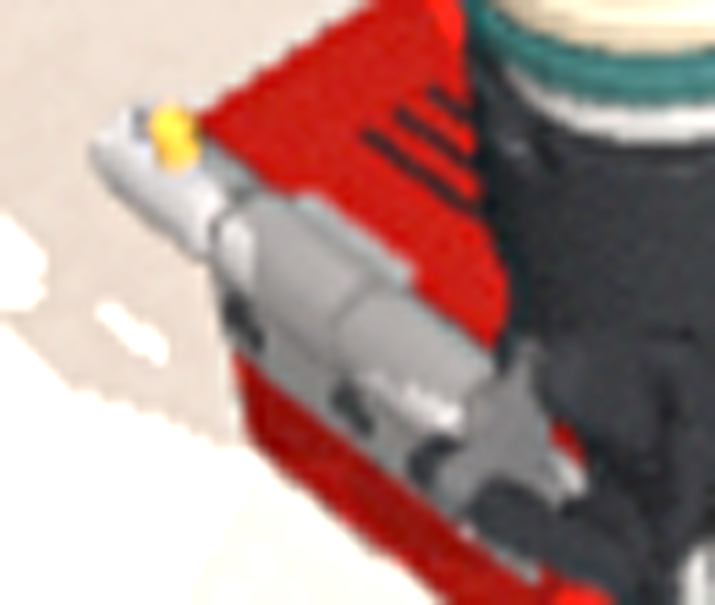

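```bash
python3 -m handwheel '-1 -.6 -3 0 0 .001 0; -1 0 -3 0 0 0 0; -1 0 -3 0 0 0 0; -1 0 0 0 0 0 0';python3 -m handwheel '-1 0 -2.5 0 0 0 0; -1 0 -2.5 0 0 0 0; -1 0 0 0 0 0 0';python3 - <<'E'
from h import *
s=st();print(inch(s['eef_pos']));plan(ch(105,100,102.8),down(TH),1,-1)
E
```

```text
clock: 24.8
eef_pos: [615.3, -65.1, 102.6]
tool_rot: [-1.573, 1.57, -1.866]
force: [1.1, -0.0, -1.2]
width: 7.6
clock: 25.1
eef_pos: [613.7, -70.5, 102.6]
tool_rot: [-1.471, 1.571, -1.764]
force: [-0.7, -0.5, -0.4]
width: 8.0
t 25.1 pos [613.7 -70.5 102.6] rot [-1.471  1.571 -1.764] F [-0.7 -0.5 -0.4] T [ 0.02 -0.05 -0.04] w 8.0 q [-0.17  0.76  0.4   1.72 -0.4   0.75  0.14]
[105.20679872 114.46775874 102.56915878]
step 14.5 mm 0.000 rad
-1 -0.2 -14.5 -0.2 -0 0 0
```

```bash
python3 -m handwheel '-1 0 -2.5 0 0 0 0; -1 0 -2.5 0 0 0 0; -1 0 -2.5 0 0 0 0; -1 0 0 0 0 0 0';python3 -m handwheel '-1 0 -3 0 0 0 0; -1 0 -3 0 0 0 0; -1 0 -3 0 0 0 0; -1 0 0 0 0 0 0';python3 - <<'E'
from h import *
s=st();print(inch(s['eef_pos']));plan(ch(105,80,102.8),down(TH),1,-1)
E
```

```text
clock: 25.5
eef_pos: [611.3, -78.3, 102.6]
tool_rot: [-1.751, 1.571, -2.044]
force: [0.1, 1.0, -1.6]
width: 7.6
clock: 25.9
eef_pos: [608.4, -87.7, 102.6]
tool_rot: [-1.723, 1.57, -2.016]
force: [-0.7, 0.8, -0.9]
width: 7.7
t 25.9 pos [608.4 -87.7 102.6] rot [-1.723  1.57  -2.016] F [-0.7  0.8 -0.9] T [ 0.02 -0.02 -0.01] w 7.7 q [-0.14  0.75  0.4   1.73 -0.4   0.74  0.17]
[105.15812943  96.44066111 102.55872307]
step 16.4 mm 0.000 rad
-1 -0.2 -16.4 -0.2 -0 -0 0
```

```bash
python3 -m handwheel '-1 0 -3 0 0 0 0; -1 0 -3 0 0 0 0; -1 0 -3 0 0 0 0; -1 0 0 0 0 0 0';python3 -m handwheel '-1 0 -3 0 0 0 0; -1 0 -3 0 0 0 0; -1 0 -2 0 0 0 0; -1 0 0 0 0 0 0';python3 - <<'E'
from h import *
s=st();print(inch(s['eef_pos']));plan(ch(105,80,102.8),down(TH),1,-1)
im,p=snap('scene','s24');g=cv2.resize(im[150:210,180:255],None,fx=10,fy=10,interpolation=cv2.INTER_CUBIC);cv2.imwrite('pics/s24d.png',cv2.convertScaleAbs(g,alpha=1.6))
snap('wrist','w24')
E
```

```text
clock: 26.3
eef_pos: [605.6, -97.2, 102.6]
tool_rot: [-1.598, 1.57, -1.891]
force: [-0.3, -0.4, -0.8]
width: 7.8
clock: 26.7
eef_pos: [603.0, -105.5, 102.6]
tool_rot: [-2.088, 1.57, -2.381]
force: [-0.3, 0.4, -1.0]
width: 8.1
t 26.7 pos [ 603.  -105.5  102.6] rot [-2.088  1.57  -2.381] F [-0.3  0.4 -1. ] T [-0.02  0.01 -0.06] w 8.1 q [-0.11  0.75  0.39  1.74 -0.4   0.74  0.19]
[105.10479804  77.84120313 102.57431172]
step 2.2 mm 0.000 rad
-1 -0.2 2.2 -0.1 -0 -0 0
```

View pics/s24d.png

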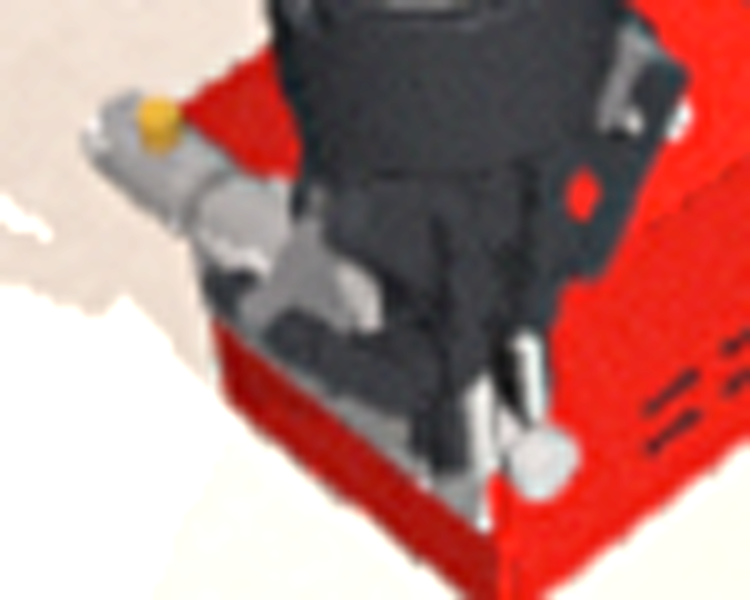

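View pics/w24.png

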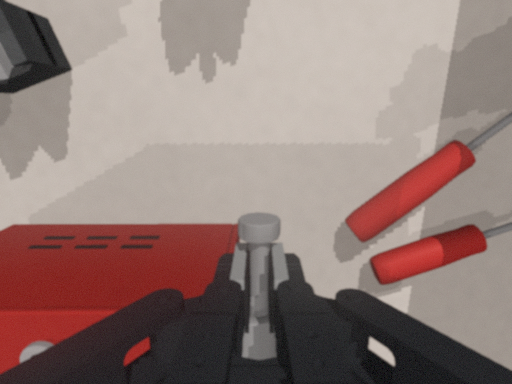

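```bash
python3 -m handwheel '-1 0 -2.5 0 0 0 0; -1 0 0 0 0 0 0';python3 -m handwheel '-1 0 -2 0 0 0 0; -1 0 0 0 0 0 0'
```

```text
clock: 27.0
eef_pos: [602.4, -107.3, 102.5]
tool_rot: [2.458, 1.57, 2.166]
force: [0.1, -0.8, -0.6]
width: 7.7
clock: 27.2
eef_pos: [601.8, -109.3, 102.5]
tool_rot: [2.321, 1.57, 2.029]
force: [-0.4, 0.5, -0.9]
width: 7.6
```

```bash
python3 -m handwheel '-1 0 -2 0 0 0 0; -1 0 0 0 0 0 0';python3 -m handwheel '-1 0 -1.5 0 0 0 0; -1 0 0 0 0 0 0'; python3 -m handwheel '-1 0 -2 0 0 0 0; -1 0 0 0 0 0 0'
```

```text
clock: 27.4
eef_pos: [601.2, -111.3, 102.5]
tool_rot: [2.431, 1.57, 2.139]
force: [0.2, 0.4, -0.6]
width: 7.5
clock: 27.6
eef_pos: [601.1, -111.6, 102.5]
tool_rot: [1.773, 1.569, 1.481]
force: [-0.4, 0.2, -0.4]
width: 7.5
clock: 27.8
eef_pos: [601.1, -111.5, 102.5]
tool_rot: [1.705, 1.566, 1.414]
force: [-0.5, 0.7, -0.8]
width: 7.2
```

```bash
python3 -m handwheel '-.6 0 .5 0 0 0 0; -.6 0 .5 0 0 0 0; -.6 0 0 0 0 0 0'; python3 - <<'E'
from h import *
s=st();print(inch(s['eef_pos']));plan(ch(105,inch(s['eef_pos'])[1],145),down(TH),3,-.6)
E
```

```text
clock: 28.1
eef_pos: [601.3, -111.7, 102.7]
tool_rot: [1.543, 1.568, 1.253]
force: [1.1, 2.0, -0.7]
width: 16.6
t 28.1 pos [ 601.3 -111.7  102.7] rot [1.543 1.568 1.253] F [ 1.1  2.  -0.7] T [ 0.38 -0.06 -0.03] w 16.6 q [-0.1   0.75  0.39  1.74 -0.4   0.73  0.21]
[105.26792206  71.43935602 102.67003811]
step 14.1 mm 0.001 rad
-0.6 -14.1 0 -0.1 0.001 0 -0.001; -0.6 -14.1 0 -0.1 0.001 0 -0.001; -0.6 -14.1 0 -0.1 0.001 0 -0.001
```

```bash
python3 -m handwheel '-.6 0 1 0 0 0 0; -.6 -5 0 0 0 0 0; -.6 -12 0 0 0 0 0; -.6 -14 0 0 0 0 0; -.6 -14 0 0 0 0 0; -.6 0 0 0 0 0 0'; python3 - <<'E'
from h import *
s=st();print(inch(s['eef_pos']));plan(ch(105,122,145),down(TH),3,-.6)
im,p=snap('scene','s25');cv2.imwrite('pics/s25d.png',cv2.resize(im[140:220,180:280],None,fx=7.5,fy=7.5,interpolation=cv2.INTER_CUBIC))
snap('wrist','w25')
E
```

```text
clock: 28.7
eef_pos: [602.0, -113.4, 152.9]
tool_rot: [0.204, 1.568, -0.088]
force: [0.2, 0.3, -0.0]
width: 16.8
t 28.7 pos [ 602.  -113.4  152.9] rot [ 0.204  1.568 -0.088] F [ 0.2  0.3 -0. ] T [-0.04  0.   -0.07] w 16.8 q [-0.12  0.68  0.43  1.7  -0.36  0.83  0.18]
[106.44715976  70.06456361 152.94985634]
step 17.5 mm 0.001 rad
-0.6 2.7 17.3 -0.5 0 0.001 -0; -0.6 2.7 17.3 -0.5 0 0.001 -0; -0.6 2.7 17.3 -0.5 0 0.001 -0
```

View pics/s25d.png

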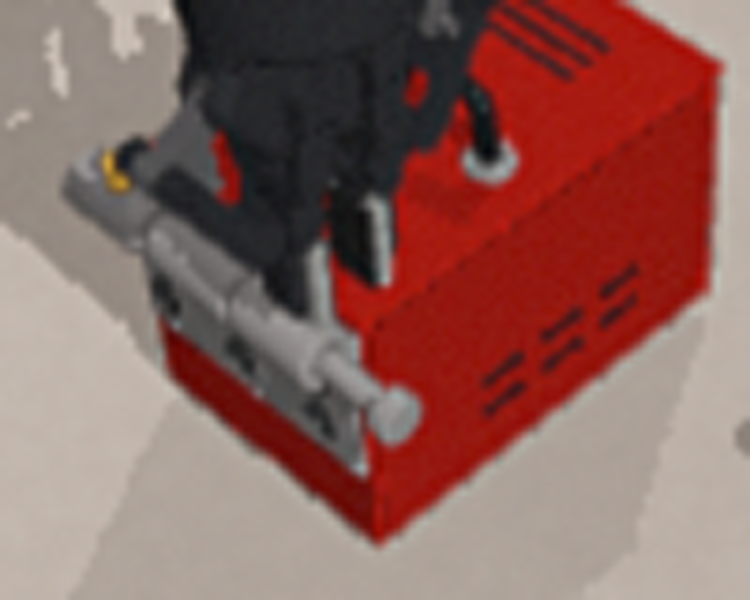

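View pics/w25.png

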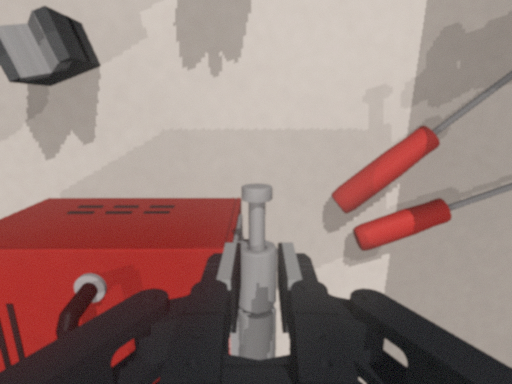

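```bash
python3 -m handwheel '-1 -2 12 -.5 0 0 0; -1 0 20 -.5 0 .001 0; -1 0 20 -.3 0 0 0; -1 8 3 0 0 0 0; -1 16 0 0 0 0 0; -1 16 0 0 0 0 0; -1 8 0 0 0 0 0; -1 0 0 0 0 0 0;-1 0 0 0 0 0 0'; python3 - <<'E'
from h import *
s=st();print(inch(s['eef_pos']));plan(ch(105,115,102.8),down(TH),1,-1)
snap('wrist','w26')
E
```

```text
clock: 29.7
eef_pos: [613.0, -54.7, 98.7]
tool_rot: [-3.052, 1.562, 2.94]
force: [0.2, 0.7, 0.3]
width: 0.2
t 29.7 pos [613.  -54.7  98.7] rot [-3.052  1.562  2.94 ] F [0.2 0.7 0.3] T [-0.01  0.02  0.05] w 0.2 q [-0.19  0.76  0.4   1.72 -0.4   0.75  0.12]
[ 99.97437663 129.40996844  98.70485228]
step 15.8 mm 0.009 rad
-1 -4.1 -14.4 5 0.002 -0.009 0.001
```

View pics/w26.png

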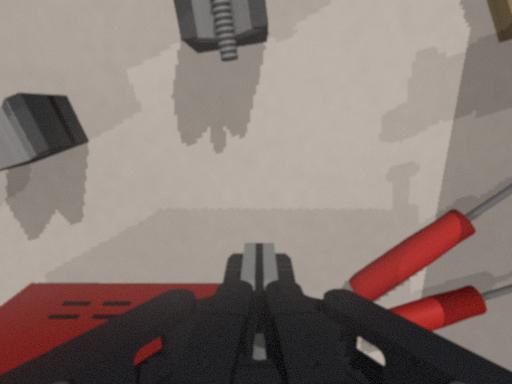

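```bash
python3 -m handwheel '-1 -1.5 -2 2.5 .001 -.004 0; -1 -1 -3 2.5 .001 -.004 0; -1 0 -3 0 0 0 0; -1 0 0 0 0 0 0;-1 0 0 0 0 0 0'; python3 - <<'E'
from h import *
s=st();print(inch(s['eef_pos']));plan(ch(105,115,100.5),down(TH),1,-1)
im,p=snap('scene','s27');cv2.imwrite('pics/s27d.png',cv2.resize(im[140:220,180:280],None,fx=7.5,fy=7.5,interpolation=cv2.INTER_CUBIC))
E
```

```text
clock: 30.25
eef_pos: [617.2, -66.1, 104.0]
tool_rot: [-0.089, 1.566, -0.383]
force: [-0.1, -0.6, -0.5]
width: -0.2
t 30.25 pos [617.2 -66.1 104. ] rot [-0.089  1.566 -0.383] F [-0.1 -0.6 -0.5] T [-0.03  0.06 -0.03] w -0.2 q [-0.18  0.76  0.4   1.72 -0.4   0.75  0.13]
[107.28690918 119.72891028 103.96941449]
step 6.3 mm 0.005 rad
-1 3.5 -4.7 -2.3 -0.002 0.004 0
```

View pics/s27d.png

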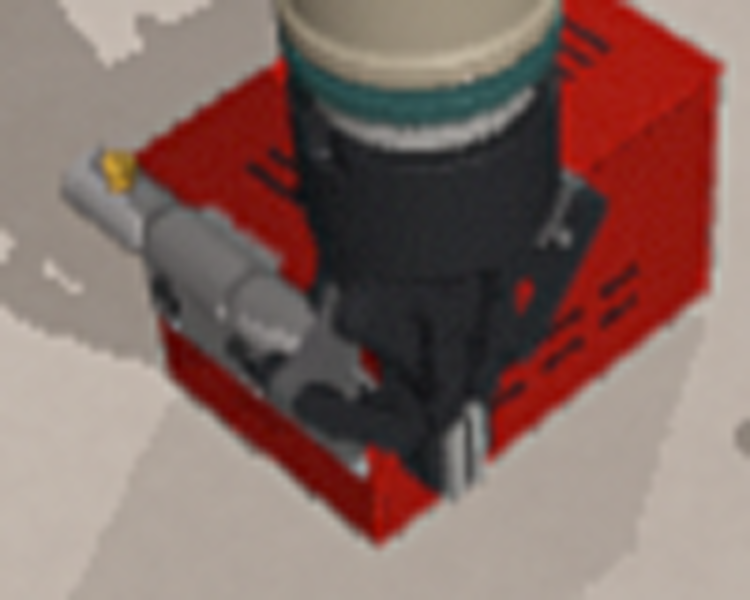

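```bash
python3 -m handwheel '-1 1.5 -1 -1.2 -.002 .004 0; -1 1 -2 -.8 0 0 0; -1 0 0 0 0 0 0; -1 0 -3 0 0 0 0; -1 0 0 0 0 0 0'; python3 -m handwheel '-1 0 -3 0 0 0 0; -1 0 0 0 0 0 0'; python3 -m handwheel '-1 0 -3 0 0 0 0; -1 0 0 0 0 0 0'; python3 - <<'E'
from h import *
s=st();print(inch(s['eef_pos']));plan(ch(105,80,100.5),down(TH),1,-1)
E
```

```text
clock: 30.8
eef_pos: [612.9, -71.3, 101.0]
tool_rot: [-2.451, 1.57, -2.743]
force: [0.8, -0.7, -0.1]
width: -0.0
clock: 31.0
eef_pos: [612.0, -74.6, 101.0]
tool_rot: [-2.283, 1.57, -2.575]
force: [-0.1, 0.0, -0.3]
width: -0.0
clock: 31.2
eef_pos: [611.2, -77.6, 101.1]
tool_rot: [-2.411, 1.57, -2.703]
force: [-0.3, -1.3, -0.2]
width: 0.0
t 31.2 pos [611.2 -77.6 101.1] rot [-2.411  1.57  -2.703] F [-0.3 -1.3 -0.2] T [ 0.03  0.02 -0.02] w 0.0 q [-0.16  0.76  0.39  1.73 -0.4   0.74  0.15]
[104.8582832  106.96750977 101.05651801]
step 27.0 mm 0.001 rad
-1 0.6 -27 0.1 0.001 -0 0
```

```bash
for i in 1 2 3; do python3 -m handwheel '-1 0 -3 0 0 0 0; -1 0 0 0 0 0 0' | head -4; done
```

```text
clock: 31.4
eef_pos: [610.7, -79.7, 101.2]
tool_rot: [1.671, 1.57, 1.38]
force: [-0.3, -0.4, -0.7]
clock: 31.6
eef_pos: [609.9, -82.2, 101.3]
tool_rot: [1.576, 1.569, 1.285]
force: [0.4, -0.0, -0.2]
clock: 31.8
eef_pos: [609.0, -85.4, 101.2]
tool_rot: [1.596, 1.569, 1.305]
force: [0.1, -0.6, -0.5]
```

```bash
python3 -m handwheel '-1 0 -3 0 0 0 0; -1 0 -3 0 0 0 0; -1 0 0 0 0 0 0'; python3 -m handwheel '-1 0 -3 0 0 0 0; -1 0 0 0 0 0 0'; python3 - <<'E'
from h import *
s=st();print(inch(s['eef_pos']));plan(ch(105,80,100.5),down(TH),1,-1)
im,p=snap('scene','s28');cv2.imwrite('pics/s28d.png',cv2.resize(im[140:220,180:280],None,fx=7.5,fy=7.5,interpolation=cv2.INTER_CUBIC))
snap('wrist','w28')
E
```

```text
clock: 32.1
eef_pos: [607.1, -91.5, 101.3]
tool_rot: [1.564, 1.569, 1.274]
force: [0.3, -0.5, -0.2]
width: 0.1
clock: 32.3
eef_pos: [606.4, -94.3, 101.3]
tool_rot: [1.511, 1.568, 1.22]
force: [0.4, 0.4, -0.6]
width: -0.2
t 32.3 pos [606.4 -94.3 101.3] rot [1.511 1.568 1.22 ] F [ 0.4  0.4 -0.6] T [-0.04 -0.03  0.  ] w -0.2 q [-0.12  0.75  0.39  1.73 -0.4   0.73  0.18]
[105.09743448  89.54779673 101.34448472]
step 9.6 mm 0.003 rad
-1 0.8 -9.5 -0.1 0.002 0 -0.002
```

View pics/s28d.png

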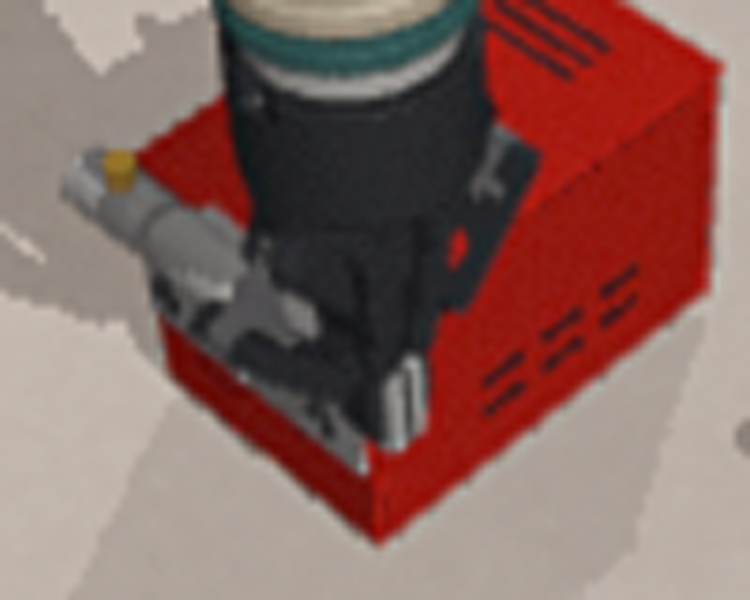

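View pics/w28.png

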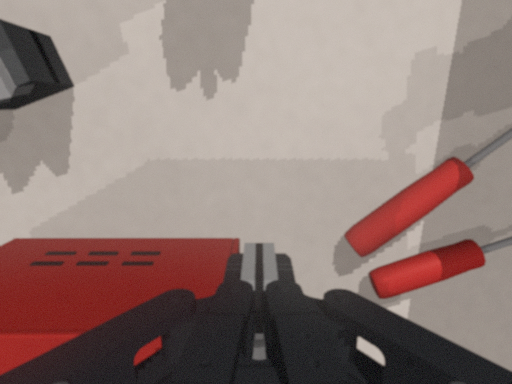

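```bash
python3 -m handwheel '-1 .4 -3 0 0 0 0; -1 0 0 0 0 0 0'; python3 -m handwheel '-1 0 -3 0 0 0 0; -1 0 -3 0 0 0 0';python3 -m handwheel '-1 0 -4 0 0 0 0; -1 0 -4 0 0 0 0'
```

```text
clock: 32.6
eef_pos: [605.3, -97.3, 100.7]
tool_rot: [1.674, 1.569, 1.384]
force: [0.2, 0.7, 0.0]
width: -0.3
clock: 32.8
eef_pos: [603.7, -102.2, 100.5]
tool_rot: [1.74, 1.568, 1.451]
force: [1.1, 1.0, 0.2]
width: 0.2
clock: 33.0
eef_pos: [603.2, -104.1, 100.6]
tool_rot: [1.647, 1.559, 1.36]
force: [2.9, 10.9, 1.1]
width: -0.1
```

```bash
python3 -m handwheel '-1 0 -4 0 0 0 -.005; -1 0 -4 0 0 0 0'; python3 - <<'E'
from h import *
s=st();print(inch(s['eef_pos']));plan(ch(105,80,100.5),down(TH),1,-1)
E
```

```text
clock: 33.2
eef_pos: [603.2, -103.8, 100.7]
tool_rot: [1.65, 1.554, 1.367]
force: [2.3, 8.7, 1.0]
width: -0.4
t 33.2 pos [ 603.2 -103.8  100.7] rot [1.65  1.554 1.367] F [2.3 8.7 1. ] T [ 1.6  -0.53  0.02] w -0.4 q [-0.09  0.75  0.37  1.74 -0.41  0.73  0.22]
[104.74183656  79.54101522 100.65370189]
step 0.5 mm 0.020 rad
-1 0.2 0.5 0.3 0.011 -0.001 -0.017
```

```bash
python3 -m handwheel '-1 0 5 0 0 0 -.01; -1 0 15 0 0 0 0; -1 -12 22 0 0 0 0; -1 -30 22 0 0 0 0; -1 -30 10 0 0 0 0; -1 -20 0 0 0 0 0; -1 0 0 0 0 0 0'; python3 - <<'E'
from h import *
s=st();print(inch(s['eef_pos']))
im,p=snap('scene','s29');cv2.imwrite('pics/s29d.png',cv2.resize(im[140:220,180:280],None,fx=7.5,fy=7.5,interpolation=cv2.INTER_CUBIC))
snap('wrist','w29')
E
```

```text
clock: 33.9
eef_pos: [623.8, -30.3, 194.7]
tool_rot: [2.963, 1.567, 2.68]
force: [-0.3, -0.9, 0.3]
width: 0.1
t 33.9 pos [623.8 -30.3 194.7] rot [2.963 1.567 2.68 ] F [-0.3 -0.9  0.3] T [ 0.01  0.   -0.05] w 0.1 q [-0.27  0.66  0.46  1.62 -0.34  0.95  0.03]
[103.24573878 155.89075984 194.67570328]
```

View pics/s29d.png

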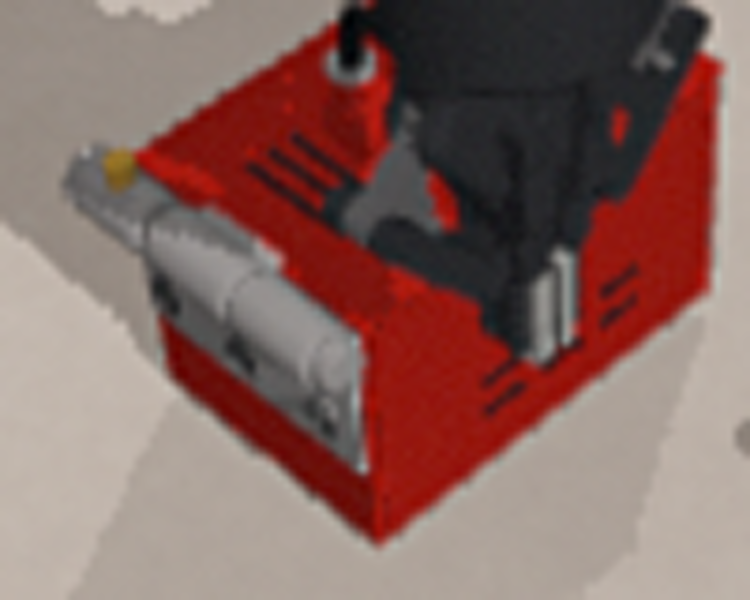

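View pics/w29.png

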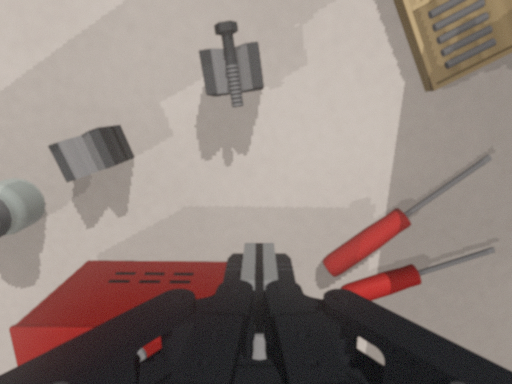

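```bash
python3 - <<'E'
from h import *
plan(ch(105,10,215),down(TH),5,-1)
E
python3 -m handwheel '-1 -4 -25 .3 0 0 0; -1 -4 -29 .3 0 0 0; -1 -4 -29 .3 0 0 0; -1 -4 -29 .3 0 0 0; -1 -4 -25 .3 0 0 0; -1 0 0 0 0 0 0; -1 0 0 0 0 0 0'; python3 - <<'E'
from h import *
s=st();print(inch(s['eef_pos']))
im,p=snap('wrist','w30');im2,_=snap('scene','s30')
print(proj(p,[ch(105,59.4,127.5),ch(105,67.4,127.5),ch(105,59.4,136.5),ch(105,67.4,136.5)]))
cv2.imwrite('pics/w30c.png',cv2.resize(im[120:270,190:330],None,fx=4,fy=4,interpolation=2))
cv2.imwrite('pics/s30d.png',cv2.resize(im2[165:215,195:260],None,fx=11,fy=11,interpolation=2))
E
```

```text
step 29.5 mm 0.003 rad
-1 -4.6 -29.1 0.4 0.002 -0.002 -0; -1 -4.6 -29.1 0.5 0.002 -0.002 -0; -1 -4.6 -29.1 0.5 0.002 -0.002 -0; -1 -4.6 -29.1 0.6 0.002 -0.002 -0; -1 -4.6 -29.1 0.7 0.002 -0.002 -0
clock: 34.7
eef_pos: [576.7, -166.0, 201.0]
tool_rot: [-2.986, 1.542, 3.011]
force: [-0.5, 0.6, 0.4]
width: 0.2
t 34.7 pos [ 576.7 -166.   201. ] rot [-2.986  1.542  3.011] F [-0.5  0.6  0.4] T [-0.   -0.12  0.02] w 0.2 q [-0.05  0.63  0.46  1.66 -0.32  0.96  0.24]
[ 97.38356406  12.35837996 200.95151389]
[[273.28654693 140.43889422]
 [273.50350957 128.41509229]
 [273.46725741 141.87214888]
 [273.69476516 129.38239268]]
```

View pics/w30c.png

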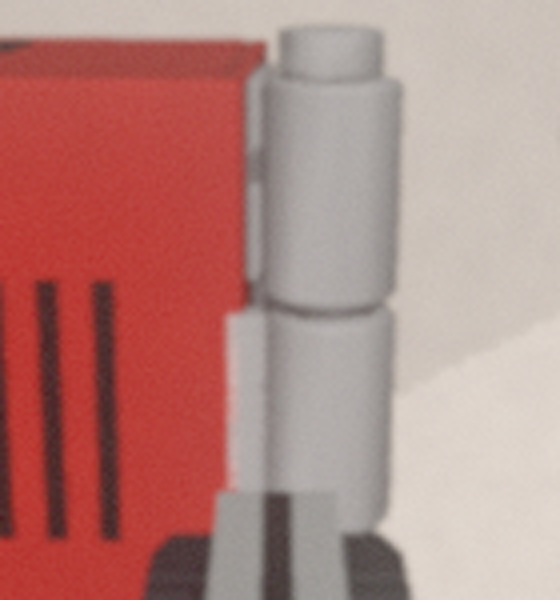

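View pics/s30d.png

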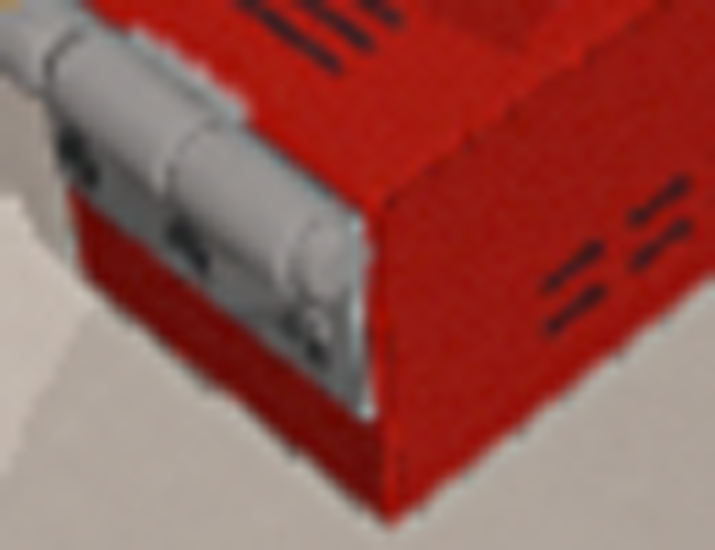

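```bash
python3 -m handwheel '-1 -20 0 0 0 0 0; -1 -20 0 0 0 0 0; -1 0 0 0 0 0 0; -1 0 0 0 0 0 0'; python3 - <<'E'
from h import *
st();im,p=snap('wrist','w31');im,_=snap('top','t31')
im2,_=snap('scene','s31');cv2.imwrite('pics/s31d.png',cv2.resize(im2[100:220,180:300],None,fx=5,fy=5,interpolation=2))
E
```

```text
clock: 35.2
eef_pos: [578.4, -159.6, 238.9]
tool_rot: [-3.058, 1.537, 2.948]
force: [-0.1, -0.4, -1.1]
width: 0.3
t 35.2 pos [ 578.4 -159.6  238.9] rot [-3.058  1.537  2.948] F [-0.1 -0.4 -1.1] T [-0.06 -0.    0.03] w 0.3 q [-0.07  0.59  0.48  1.61 -0.29  1.05  0.22]
```

View pics/s31d.png

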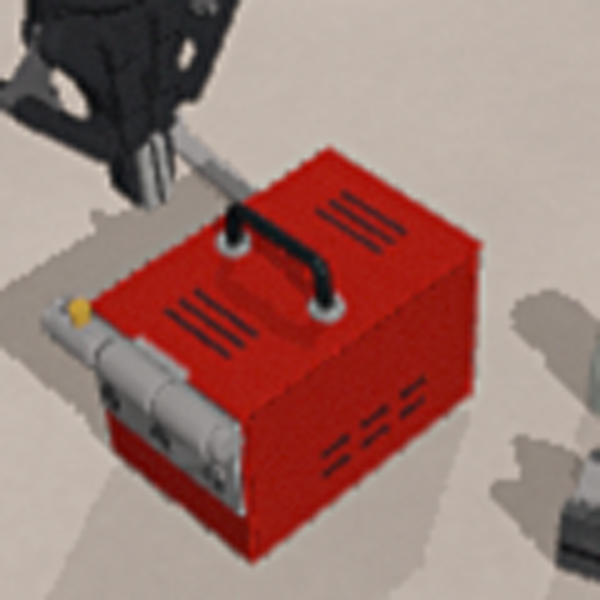

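View pics/w31.png

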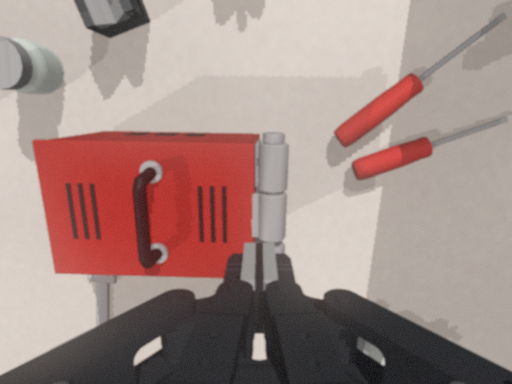

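```bash
python3 - <<'E'
from h import *
print(ctrl.finish_job());st()
E
```

```text
the job is handed in; nothing more can be done
None
the job is handed in; nothing more can be done
```

I put the lid on the case and let go of it. I then brought the leaf into line with the pin and pushed the pin through all three barrels until its head stopped at the mouth. The job was handed in at about 35 s.

- **Lid:** it seated at the expected height (TCP 129.9 mm). After release the pictures showed it flush, with its barrel between the case barrels.
- **Leaf:** it sat a few mm high. The first try with the pin met the barrel's face at about 2 N. The tip went in 2–3 mm lower, and I lowered the leaf with the pin to the lid's line.
- **Pin:** the pushing fingers stopped 8.0 mm behind where the pads had met the mouth, which is the head's own length. The last wrist picture before handing in shows about 8 mm of head outside the barrel. The highest wrist force I read while pushing was about 11 N.

**Checks that disagreed:**
- My first grasp of the handle closed on nothing, because the fingertips reached less far than stated, by about 20–25 mm. I went lower and it held.
- The width reading for the 10 mm parts was about 7.6 mm.
- The force readings showed only about 1 N over the last 10 mm until the head stopped, where the catch should have given 5–15 N. I judged the pin home by its position, not by feeling the catch.
- I did not measure the bystanders again at the end, and no recorded contact force came from them.

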